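# Slide a foot-plate blank over the lip into the drill jig

### The job

Take the foot-plate blank with the two clipped corners from the stock rack and load it in the drill jig for drilling: slide it in clipped end first, over the raised lip and under the bush plate, until it drops fully home and lies flat in the nest behind the lip, then let it be. Leave the other two blanks in the rack and everything else on the bench where it is.

Things in the scene. Friction and masses are not known exactly. Their poses are not given: they have to be found in the camera images.
- blank_mid (a point): Centre (half-way up) of the wanted blank: a loose bare aluminium plate 130 x 60 x 10 mm, 0.2 kg, both corners of one end clipped at 45 degrees by 18 mm (that end is its nose), the other end (tail) square. Its x axis points along the length to the clipped end, y across the width, z up. It starts lying flat in one of the rack's three bays, clipped end out, 53 to 59 mm of it overhanging the mouth.
- blank_nose (a point): Middle of the clipped end edge of the wanted blank, half-way up (65 mm along +x from its centre).
- square_mid (a point): Centre of another loose aluminium blank 130 x 60 x 10 mm, both ends square, in another bay of the rack, one end out; stays there. x axis along its length towards the end that sticks out.
- narrow_mid (a point): Centre of another loose aluminium blank, narrower, 130 x 45 x 10 mm, both ends square, in another bay of the rack, one end out; stays there. x axis along its length towards the end that sticks out.
- rack: Green sheet-steel stock rack fixed to the bench, 95 mm deep (x), 286 mm wide (y), 57 mm high, sheet 3 mm. Origin on the bench under it; its open mouth faces its -x, in the plane x = -45 mm of its frame; its back at x = +50 mm is closed. Shelf top 25 mm above the bench. Three bays side by side, centres at y = -92, 0, +92 mm. Free space under the overhanging ends of the blanks.
- rack_mouth (a point): Middle of the front edge of the rack's shelf, on its top (rack frame x = -45, y = 0, z = 25 mm). The cover over the bays (underside 54 mm, top 57 mm above the bench) and the 3 mm dividers between them start 12 mm behind this mouth.
- jig: Drill jig fixed to the bench. Origin on the bench under the centre of its nest; it is loaded from its -x end, along +x. Flat bed 110 mm wide, top 20 mm above the bench, from x = -157.5 to +90 mm of its frame. On it stand the lip bar, two side cheeks and a bush plate (see the next entries). Hold-down lugs stick out 24 mm beside the bed at x = -5 to +65 mm, up to 21 mm high.
- jig_lip (a point): Middle of the top of the square-edged raised lip bar across the jig's bed: jig frame x = -77.5 to -67.5 mm, rising 10 mm above the bed (30 mm above the bench). A blank laid nose on the lip, underside on the bed's front edge (slope 7 degrees) stays there and can be pushed by its tail; once its middle is past the lip it tips nose down into the nest, unless the pusher holds its tail down.
- jig_nest (a point): Centre of the nest floor behind the lip (jig frame x = 0, y = 0, z = 20 mm). Nest 135 mm long (x -67.5 to +67.5), 65 mm wide, floor level with the bed; its two far corners are filled by 45-degree stops that match a clipped end only. The blank lies in it with about 2.5 mm play all round, its top level with the lip, its clipped end away from the lip.
- jig_mouth (a point): Middle of the entry between the side cheeks, at bed height (jig frame x = -117.5, y = 0, z = 20 mm). Cheeks 16 mm thick, 65 mm apart, 48 mm high above the bed, from here to x = +87.5 mm: fingers beside a blank do not fit between them. In front of here they flare outwards over another 20 mm (to x = -138, |y| up to 50 mm).
- jig_bush (a point): Top middle of the bush plate that roofs the nest (12 mm thick, jig frame x = -22.5 to +82.5 mm, 97 mm wide): underside 48 mm above the bed, top 80 mm above the bench, its drill bushes and screw heads up to 86 mm.
- sanding_block: Loose cork sanding block 90 x 50 x 30 mm between jig and rack, towards the robot, origin under its centre, length along its x. Not to be disturbed.
- jar: Loose lidded jar, 64 mm across, 85 mm high, between jig and rack, origin under its centre. Not to be disturbed.
- tin: Loose small tin, 42 mm across, 55 mm high, on the robot's side of the rack, origin under its centre. Not to be disturbed.
- carton: Loose cardboard carton 70 x 50 x 45 mm behind the rack, origin under its centre, length along its x. Not to be disturbed.
- tube: Loose square aluminium tube 200 x 40 x 40 mm with four bolts standing 26 mm out of its top, at the back of the bench, origin under its centre, length along its x. Not to be disturbed.
- spanner: Loose open-ended spanner 200 mm long lying at the right side. Not to be disturbed.
Mind the look-alikes: they are no part of the job. What is shaped like the part that bears narrow_mid but blue is not meant. What is shaped like the part that bears blank_mid but pink is not meant.

How it is judged:
On the way, in this order (a step that is already met when the one before it is completed fails the run):
1. the clipped blank is drawn clear of the rack (x of blank_mid in the frame of rack below -0.115 m), for 0.1 s.
2. the clipped end lies over the jig's lip, the rest of the blank still in front of it (x of blank_nose in the frame of jig above -0.075 m and x of blank_mid in the frame of jig below -0.07 m and y of blank_nose in the frame of jig between -0.012 and 0.012 m and z of blank_nose in the frame of jig between 0.03 and 0.058 m), for 0.05 s.
At the end, for the whole second after the job is handed in: the clipped blank lies at rest in the jig's nest, clipped end at the far stops, its centre within 4.5 mm of the nest's centre each way, flat on the floor (under 2.5 mm high, under 1.4 degrees of tilt); the square and the narrow blank are still in the rack (x of blank_nose in the frame of jig above 0.058 m and x of blank_mid in the frame of jig between -0.0045 and 0.0045 m and y of blank_mid in the frame of jig between -0.0045 and 0.0045 m and z of blank_mid in the frame of jig below 0.0275 m and angle between blank_mid's own z axis and vertical below 0.025 rad and linear speed of blank below 0.02 m/s and x of each of square_mid, narrow_mid in the frame of rack above -0.055 m); the robot touches nothing.
It fails at once if one of the other two blanks is shifted by more than 15 mm (distance of any of square_mid, narrow_mid from where it was at the start of the episode above 0.015 m).
It fails at once if a bystander on the bench is shifted by more than 15 mm (distance of any of sanding_block, jar, tin, carton, tube, spanner from where it was at the start of the episode above 0.015 m).
It also fails if it takes over 61 s, if anything falls off the work surface, if the arm or the gripper's body presses on something with over 40 N, if the wrist force passes 120 N, or if a joint passes its speed limit or range.

### The arm

A 6-joint arm with a two-finger parallel gripper is mounted at the origin on the work surface. World frame = base frame: x ahead of the robot, y to its left, z up, the work surface at z = 0. Lengths are in m, angles in rad, forces in N, time in s.
With the tool pointing down it reaches from about 0.35 to 0.85 m from the base axis. Payload 8.1 kg.
Tool frame: the origin (TCP) lies between the finger pads; the fingertips stand 25 mm ahead of it and the grasp point (between the pads) lies 6 mm ahead of it (robot.tip_extent is the distance from the TCP to the fingertips, in m); z points along the fingers, y is the direction in which the jaws open and shut (so a half turn about z gives the same grasp; the last joint's range is limited). The gripper opens to 93 mm and grips with 3 to 60 N. Pads are 15 mm wide; open, the fingers measure 128 mm over their backs; the gripper's body (75 mm by 188 mm) begins 65 mm behind the grasp point.
Start: joints at [-1.342, 0.13, 1.488, -0, 1.523, -0.085], TCP at [0.185, -0.571, 0.244] pointing down, gripper open.
Joint ranges: [-2.96, 2.96], [-0.89, 2.26], [0.02, 2.5], [-1.34, 4.48], [0, 2.73], [-2.66, 2.66]. Speed limits (rad/s): [2.39, 2.39, 2.79, 3.14, 3.14, 3.14].

### API

Orientations are given as a rotation vector (axis times angle).
In Python, from plant import robot gives the robot as it stands.
- The arm moves only by the tool drive_tool, never from a script. Its argument "increments" is a list of rows, each a list of 7 numbers: the closure, from 0 (fully open) to 1 (shut), then the shift along the world's x, y, z in units of 25 mm (1.0 is 25 mm), then the turn, a rotation vector about the world's x, y, z in rad. In form: [[gripper, dx, dy, dz, rx, ry, rz], ...]. A call has 1 to 20 rows; each row is the pose to reach, as a shift and turn from the pose commanded when the call began; what a row does not reach only later rows make up. A row lasts 1/12 s, in which the tool goes at most 41.7 mm and 7.16 degrees, less where a joint would pass 70% of its speed; a pose out of reach is approached as far as the arm can. A call with a gripper value outside its range is refused whole. The fingers move at their own pace and stop on an object; "squeeze" is the grip in N (left out, the last holds). Time passes only in rows, so rows that repeat a pose let the fingers close. It gives the time, the measured TCP pose, the force and the opening at its end, in the units of the state.
- robot.read_state(): the state, without advancing time (a new reading comes with each control period).
- robot.read_camera(name): name is "scene" or "top"; returns a dict with "image" (420x560x3 uint8, red, green, blue), "fx", "fy", "cx", "cy" (pixels), "dist" ([k1, k2, p1, p2, k3] as OpenCV has them; the pictures are not rectified), "T" (4x4, takes a point from camera to world coordinates). Camera axes: x right, y down, z forward; pixel columns grow to the right and rows downward; lengths in m; the calibration is good to about 2 mm. A picture is of the moment at which its call begins. There is no depth.
- robot.close_job(): hands the job in, once; it reports no verdict.
The state is a dict: "t": time; "q": joint angles; "dq": joint speeds; "joint_torque": joint torques, N m; "tool_pos": TCP position; "orientation": TCP orientation; "force": force on the tool from outside, world axes, zero at the start; "wrist_torque": the same for the moment, N m; "opening": finger opening in m.
Only numpy, scipy, OpenCV 4.12 (cv2) and the standard library are available. Lean on these libraries where they do the work, as an engineer would, in place of code of your own. Each camera call takes 0.05 s, during which the arm holds its last target.

## Working session

There is one attempt and no reset: what is moved stays moved. The work goes in short steps, Python scripts to look and compute and a tool call to move; the robot and the scene stay as the last step left them, time stands still between calls to the robot, and variables do not carry over. Pictures are saved under pics/ and viewed, and the job is handed in when it is done.

Besides the shell and the picture viewer there is one more tool, called after "Request:" as name([rows], argument=value, ...), one row to a line, values as JSON. drive_tool: Moves the arm, as the interface text tells. Its arguments: {"type":"object","properties":{"increments":{"type":"array"},"squeeze":{"type":"number"}},"required":["increments"]}

```bash
mkdir -p pics; cat > h.py <<'E'
import numpy as np, cv2
from plant import robot
def shot(n,fn=None):
    c=robot.read_camera(n)
    np.savez(f'pics/{n}.npz',**c)
    cv2.imwrite(f'pics/{fn or n}.png',c['image'][:,:,::-1]); return c
def load(n): return dict(np.load(f'pics/{n}.npz'))
def K(c): return np.array([[c['fx'],0,c['cx']],[0,c['fy'],c['cy']],[0,0,1.]],float)
def ray(c,px,z):
    p=cv2.undistortPoints(np.array(px,float).reshape(-1,1,2),K(c),np.array(c['dist'],float)).reshape(-1,2)
    d=np.c_[p,np.ones(len(p))]@c['T'][:3,:3].T; o=c['T'][:3,3]
    return o+d*((z-o[2])/d[:,2])[:,None]
def proj(c,P):
    Ti=np.linalg.inv(c['T']); 
    return cv2.projectPoints(np.array(P,float).reshape(-1,1,3),cv2.Rodrigues(Ti[:3,:3])[0],Ti[:3,3],K(c),np.array(c['dist'],float))[0].reshape(-1,2)
E
python3 - <<'E'
from h import *
for n in('scene','top'):
    c=shot(n); print(n,c['T'][:3,3],c['fx'])
print(robot.read_state())
E
```

```text
scene [ 1.48664753 -0.82977058  0.96171014] 511.9319111396064
top [0.24181968 0.01946654 1.4452396 ] 432.4076411211162
{'t': 0.1, 'q': array([-1.34237824e+00,  1.31084926e-01,  1.48919110e+00, -1.73407301e-05,
        1.52299280e+00, -8.53955799e-02]), 'dq': array([ 0.00107603, -0.00187181, -0.00345052,  0.00316503,  0.00217781,
        0.00164262]), 'joint_torque': array([ 1.34629016e-03, -5.61337960e+01, -4.93095732e+01,  7.70743797e-02,
        2.91449216e-02, -4.70250723e-05]), 'tool_pos': array([ 0.18512183, -0.57022287,  0.24268136]), 'orientation': array([-3.10134896e+00, -4.90657417e-01,  2.15146575e-04]), 'force': array([ 0.30697548, -0.87322005, -1.52834173]), 'wrist_torque': array([-0.02511843, -0.05050578,  0.0061832 ]), 'opening': 0.09298839794752184}
```

View pics/scene.png

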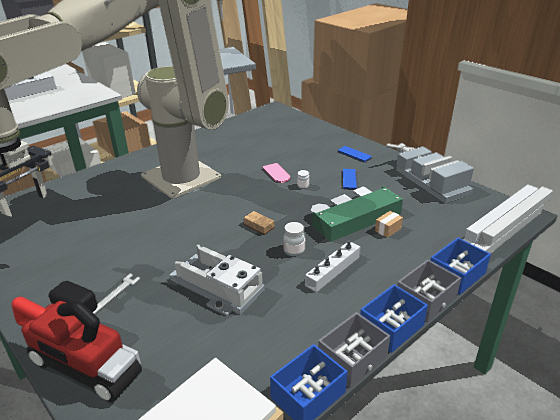

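View pics/top.png

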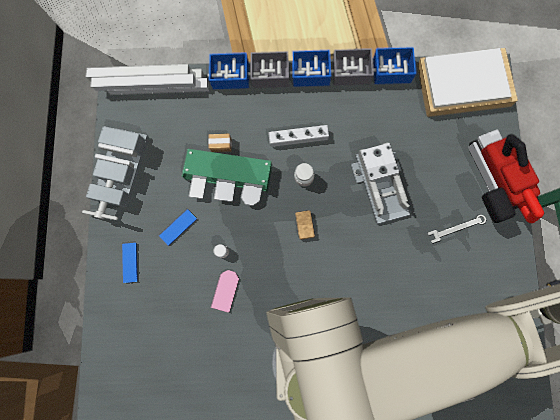

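```bash
python3 - <<'E'
from h import *
c=load('top'); im=c['image'][:,:,::-1]
a=cv2.resize(im[135:220,170:285],None,fx=6.5,fy=6.5,interpolation=cv2.INTER_CUBIC); cv2.imwrite('pics/z1.png',a)
a=cv2.resize(im[130:235,335:430],None,fx=5.6,fy=5.6,interpolation=cv2.INTER_CUBIC); cv2.imwrite('pics/z2.png',a)
c=load('scene'); im=c['image'][:,:,::-1]
a=cv2.resize(im[235:320,160:280],None,fx=6,fy=6,interpolation=cv2.INTER_CUBIC); cv2.imwrite('pics/z3.png',a)
a=cv2.resize(im[160:245,290:420],None,fx=6,fy=6,interpolation=cv2.INTER_CUBIC); cv2.imwrite('pics/z4.png',a)
E
```

```text
(no output)
```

View pics/z1.png

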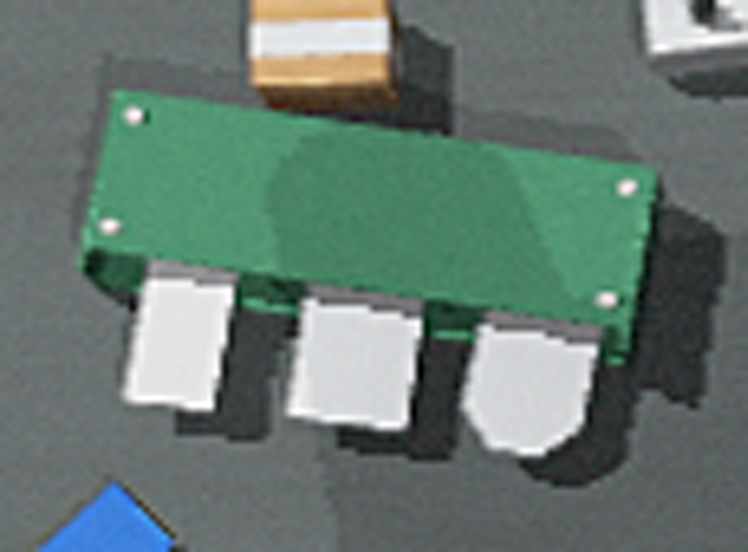

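View pics/z2.png

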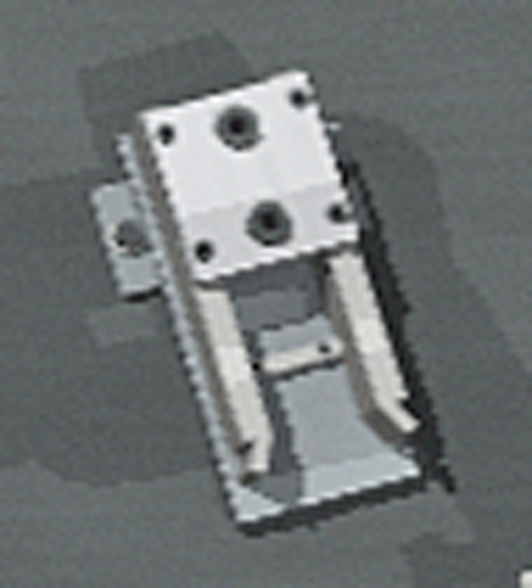

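View pics/z3.png

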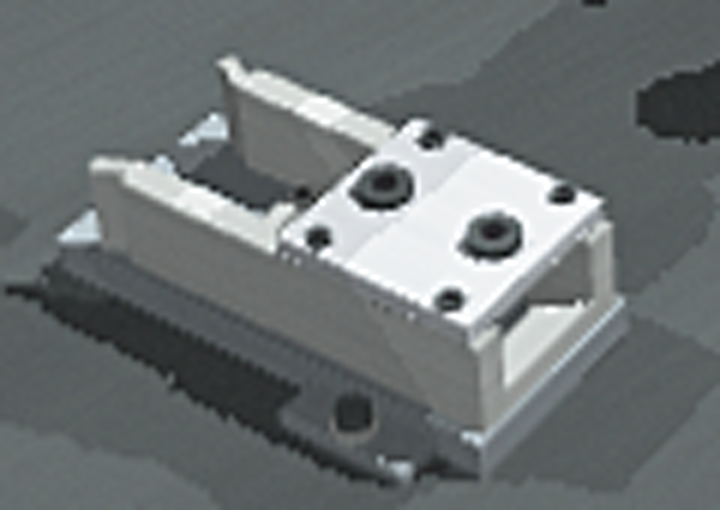

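View pics/z4.png

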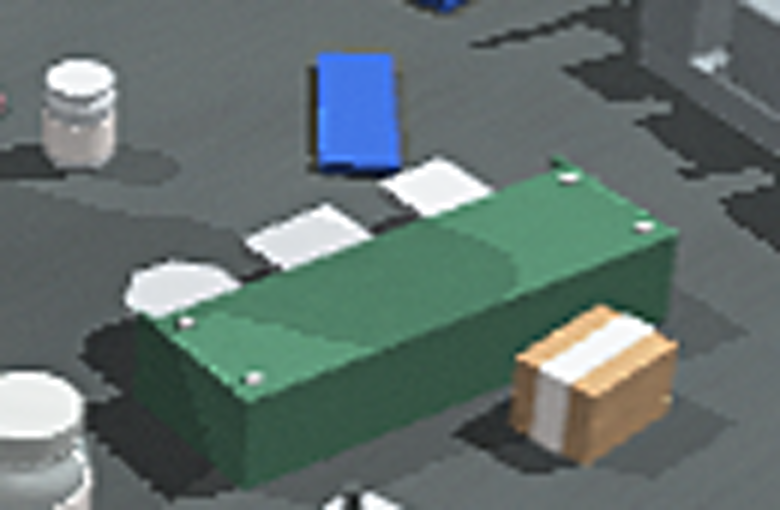

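```bash
cat > meas.py <<'E'
from h import *
def z(pts,f,ox,oy): return (np.array(pts,float)+.5)/f-.5+[ox,oy]
t=load('top'); s=load('scene')
def fit(model,obs):
    m=np.array(model);o=np.array(obs)[:,:2]
    mc=m-m.mean(0);oc=o-o.mean(0)
    a=np.arctan2((mc[:,0]*oc[:,1]-mc[:,1]*oc[:,0]).sum(),(mc*oc).sum())
    R=np.array([[np.cos(a),-np.sin(a)],[np.sin(a),np.cos(a)]])
    tr=o.mean(0)-R@m.mean(0); r=o-(m@R.T+tr); return tr,a,r
P=lambda *a:print(*[np.round(x,4) for x in a])
bm=[(82.5,48.5),(82.5,-48.5),(-22.5,-48.5),(-22.5,48.5)]; bm=np.array(bm)/1e3
P('jig top',*fit(bm,ray(t,z([(140,112),(303,72),(357,243),(195,283)],5.6,335,130),.08)))
# scene: far corner etc: order same
P('jig scene',*fit(bm,ray(s,z([(470,325),(608,203),(413,120),(280,238)],6,160,235),.08)))
rm=np.array([(50,143),(50,-143),(-33,-143),(-33,143)])/1e3
P('rack top',*fit(rm,ray(t,z([(113,90),(658,168),(634,325),(83,245)],6.5,170,135),.057)))
P('rack scene',*fit(rm[[0,1,2,3]],ray(s,z([(678,233),(245,402),(137,312),(555,160)],6,290,160),.057)))
# blank nose: clipped corners, top z=.035
b=np.array([(65,12),(65,-12),(47,-30),(47,30)])/1e3
P('blank top',*fit(b,ray(t,z([(490,450),(540,457),(583,425),(463,397)],6.5,170,135),.035)))
for n,p in (('square',[(287,415),(407,430)]),('narrow',[(123,402),(212,411)])):
    P(n,ray(t,z(p,6.5,170,135),.035))
E
python3 meas.py
```

```text
Traceback (most recent call last):
  File "meas.py", line 12, in <module>
    P('jig top',*fit(bm,ray(t,z([(140,112),(303,72),(357,243),(195,283)],5.6,335,130),.08)))
    ~^^^^^^^^^^^^^^^^^^^^^^^^^^^^^^^^^^^^^^^^^^^^^^^^^^^^^^^^^^^^^^^^^^^^^^^^^^^^^^^^^^^^^^^
  File "meas.py", line 10, in <lambda>
    P=lambda *a:print(*[np.round(x,4) for x in a])
                        ~~~~~~~~^^^^^
numpy._core._exceptions._UFuncNoLoopError: ufunc 'multiply' did not contain a loop with signature matching types (dtype('<U7'), dtype('float64')) -> None
```

```bash
sed -i 's/^P=.*/P=lambda *a:print(*[x if isinstance(x,str) else np.round(x,4) for x in a])/' meas.py; python3 meas.py
```

```text
jig top [ 0.6073 -0.2477] 0.2318 [[ 0.0012  0.0017]
 [ 0.0006 -0.0003]
 [-0.0014 -0.0008]
 [-0.0004 -0.0006]]
jig scene [ 0.6102 -0.2514] 0.3376 [[ 0.0277 -0.0962]
 [-0.0245  0.0883]
 [-0.0303  0.0956]
 [ 0.0271 -0.0876]]
rack top [0.6314 0.2634] -0.1741 [[ 0.0009  0.0013]
 [ 0.     -0.0003]
 [-0.0007 -0.0014]
 [-0.0002  0.0004]]
rack scene [0.6258 0.2637] -0.1837 [[ 0.0057  0.0009]
 [ 0.0058 -0.0007]
 [-0.0062  0.0018]
 [-0.0053 -0.002 ]]
blank top [0.4697 0.2026] -0.2584 [[-0.0207  0.0056]
 [-0.0189  0.0031]
 [ 0.0193 -0.0063]
 [ 0.0203 -0.0025]]
square [[0.536  0.3081 0.035 ]
 [0.5265 0.246  0.035 ]]
narrow [[0.5451 0.3935 0.035 ]
 [0.5391 0.3471 0.035 ]]
```

```bash
python3 - <<'E'
s=open('meas.py').read()
s=s.replace("[(470,325),(608,203),(413,120),(280,238)]","[(608,203),(470,325),(280,238),(413,120)]")
s=s.replace("[(490,450),(540,457),(583,425),(463,397)]","[(540,457),(490,450),(463,397),(583,425)]")
s+="""
P('blank scene pts',ray(s,z([(125,292),(150,265),(200,262),(238,285)],6,290,160),.035))
P('top',ray(t,z([(540,457),(490,450),(463,397),(583,425),(600,335),(475,325)],6.5,170,135),.035))
"""
open('meas.py','w').write(s)
E
python3 meas.py
python3 - <<'E'
from h import *
# overlays check
s=load('scene')
im=cv2.resize(s['image'][:,:,::-1][170:215,300:350],None,fx=14,fy=12,interpolation=cv2.INTER_CUBIC);cv2.imwrite('pics/z5.png',im)
t=load('top')
im=cv2.resize(t['image'][:,:,::-1][175:215,235:280],None,fx=14,fy=14,interpolation=cv2.INTER_CUBIC);cv2.imwrite('pics/z6.png',im)
E
```

```text
jig top [ 0.6073 -0.2477] 0.2318 [[ 0.0012  0.0017]
 [ 0.0006 -0.0003]
 [-0.0014 -0.0008]
 [-0.0004 -0.0006]]
jig scene [ 0.6094 -0.2489] 0.2491 [[ 0.0022 -0.0001]
 [-0.0017  0.001 ]
 [ 0.0004  0.0007]
 [-0.0009 -0.0016]]
rack top [0.6314 0.2634] -0.1741 [[ 0.0009  0.0013]
 [ 0.     -0.0003]
 [-0.0007 -0.0014]
 [-0.0002  0.0004]]
rack scene [0.6258 0.2637] -0.1837 [[ 0.0057  0.0009]
 [ 0.0058 -0.0007]
 [-0.0062  0.0018]
 [-0.0053 -0.002 ]]
blank top [0.5783 0.1752] 2.9058 [[-0.0017 -0.0012]
 [-0.003   0.0011]
 [ 0.0035  0.0018]
 [ 0.0012 -0.0017]]
square [[0.536  0.3081 0.035 ]
 [0.5265 0.246  0.035 ]]
narrow [[0.5451 0.3935 0.035 ]
 [0.5391 0.3471 0.035 ]]
blank scene pts [[0.5204 0.1633 0.035 ]
 [0.511  0.1921 0.035 ]
 [0.5276 0.2141 0.035 ]
 [0.5575 0.2126 0.035 ]]
top [[0.5106 0.1775 0.035 ]
 [0.515  0.2032 0.035 ]
 [0.5431 0.2171 0.035 ]
 [0.5268 0.1553 0.035 ]
 [0.5739 0.1461 0.035 ]
 [0.581  0.2109 0.035 ]]
```

View pics/z5.png

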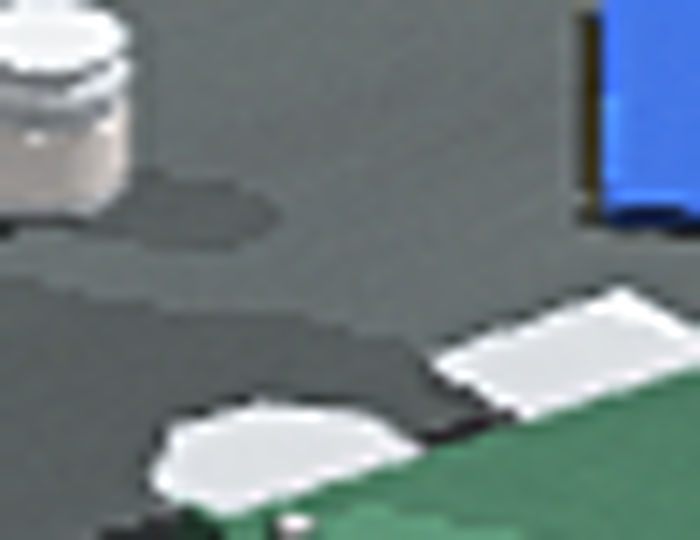

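View pics/z6.png

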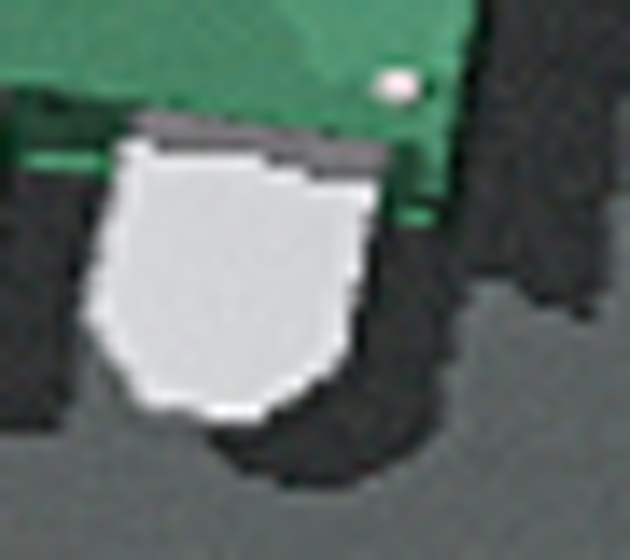

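```bash
cat > ov.py <<'E'
from h import *
def Rt(x,y,a): 
    T=np.eye(4);T[:2,:2]=[[np.cos(a),-np.sin(a)],[np.sin(a),np.cos(a)]];T[:2,3]=x,y;return T
def draw(c,im,T,pts,f,ox,oy,col,closed=True):
    p=np.array(pts)/1e3; w=p@T[:3,:3].T+T[:3,3]; q=proj(c,w); q=(q-[ox,oy]+.5)*f-.5
    cv2.polylines(im,[np.round(q*8).astype(int)],closed,col,1,cv2.LINE_AA,3)
def crop(c,x0,y0,x1,y1,f): return cv2.resize(np.ascontiguousarray(c['image'][y0:y1,x0:x1,::-1]),None,fx=f,fy=f,interpolation=cv2.INTER_CUBIC)
E
cat > o1.py <<'E'
from ov import *
import sys
rack=Rt(.6300,.2635,-.176); jig=Rt(.6083,-.2482,.240)
bl=Rt(.5757,.1799,np.pi-.176)
rect=lambda x0,x1,y,z:[(x0,-y,z),(x1,-y,z),(x1,y,z),(x0,y,z)]
for n,b,b2,f in(('top',(170,135,285,220),(340,130,425,235),5.6),('scene',(290,160,420,245),(160,235,280,320),6)):
    c=load(n)
    im=crop(c,*b,f); draw(c,im,rack,rect(-33,50,143,57),f,*b[:2],(0,0,255)); draw(c,im,rack,rect(-45,50,143,25),f,*b[:2],(255,0,255)); draw(c,im,rack,rect(-45,50,143,0),f,*b[:2],(0,255,255))
    draw(c,im,bl,[(65,12,5+25),(65,-12,30),(47,-30,30),(-65,-30,30),(-65,30,30),(47,30,30)] and [(x,y,35) for x,y in((65,12),(65,-12),(47,-30),(-65,-30),(-65,30),(47,30))],f,*b[:2],(255,0,0))
    cv2.imwrite(f'pics/o_r_{n}.png',im)
    im=crop(c,*b2,f)
    draw(c,im,jig,rect(-22.5,82.5,48.5,80),f,*b2[:2],(0,0,255)); draw(c,im,jig,rect(-157.5,90,55,20),f,*b2[:2],(255,0,255));draw(c,im,jig,rect(-77.5,-67.5,32.5,30),f,*b2[:2],(255,0,0));draw(c,im,jig,rect(-117.5,-22.5,32.5,68),f,*b2[:2],(0,200,0))
    cv2.imwrite(f'pics/o_j_{n}.png',im)
E
python3 o1.py; cd pics; python3 -c "
import cv2,numpy as np
a=[cv2.imread(f'o_{k}_{n}.png') for k in 'rj' for n in('top','scene')]
print([x.shape for x in a])"
```

```text
[(476, 644, 3), (510, 780, 3), (588, 476, 3), (510, 720, 3)]
```

View pics/o_r_top.png

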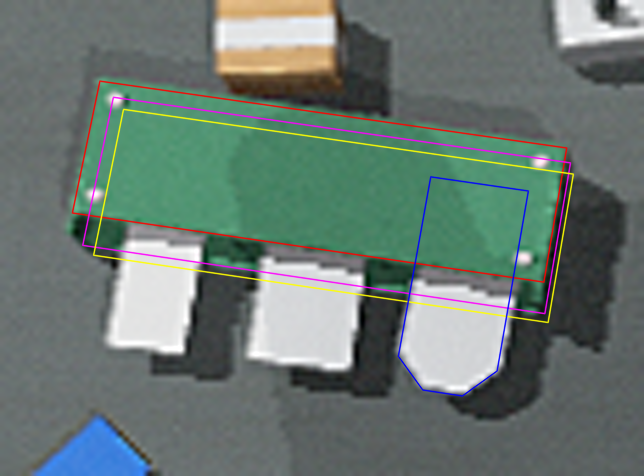

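View pics/o_r_scene.png

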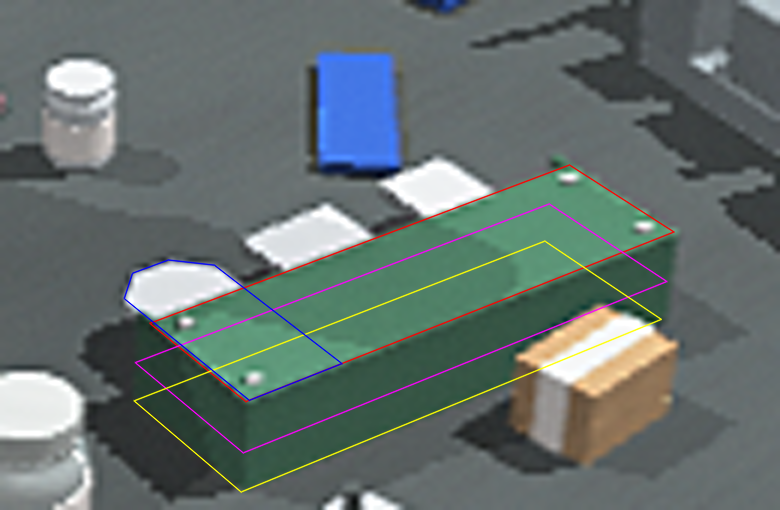

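View pics/o_j_top.png

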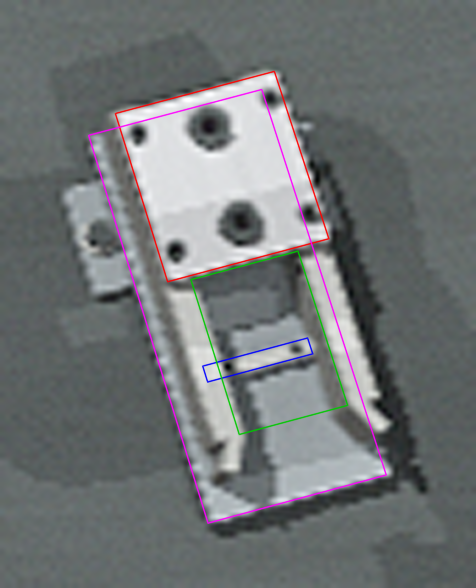

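View pics/o_j_scene.png

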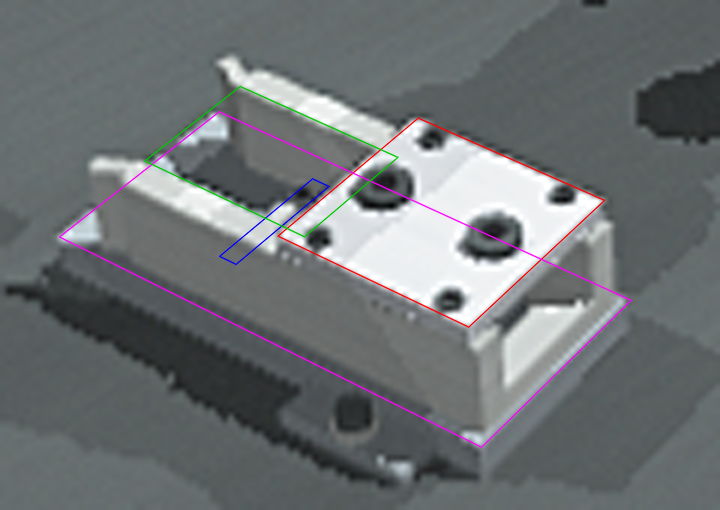

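```bash
python3 - <<'E'
from h import *
t=load('top')
for n,p,z in(('sand',(305,224),.03),('jar',(304,174),.085),('tin',(221,251),.055),('pink',(226,291),.01),('blue',(179,227),.01),('spanner1',(433,237),.005),('rackclose',(252,193),.035)): print(n,ray(t,[p],z).round(3))
E
```

```text
sand [[0.443 0.005 0.03 ]]
jar [[0.599 0.004 0.085]]
tin [[0.358 0.278 0.055]]
pink [[0.231 0.269 0.01 ]]
blue [[0.446 0.43  0.01 ]]
spanner1 [[ 0.393 -0.418  0.005]]
rackclose [[0.551 0.179 0.035]]
```

Request:
drive_tool([
  [0,14.84,30.15,-2,0,0,2.652],
  [0.14,14.84,30.15,-2,0,0,2.652],
  [0.14,14.84,30.15,-2,0,0,2.652],
  [0.14,14.84,30.15,-2,0,0,2.652],
  [0.14,14.84,30.15,-2,0,0,2.652],
  [0.14,14.84,30.15,-2,0,0,2.652],
  [0.14,14.84,30.15,-2,0,0,2.652],
  [0.14,14.84,30.15,-2,0,0,2.652],
  [0.14,14.84,30.15,-2,0,0,2.652],
  [0.14,14.84,30.15,-2,0,0,2.652],
  [0.14,14.84,30.15,-2,0,0,2.652],
  [0.14,14.84,30.15,-2,0,0,2.652],
  [0.14,14.84,30.15,-2,0,0,2.652],
  [0.14,14.84,30.15,-2,0,0,2.652],
  [0.14,14.84,30.15,-2,0,0,2.652],
  [0.14,14.84,30.15,-2,0,0,2.652],
  [0.14,14.84,30.15,-2,0,0,2.652],
  [0.14,14.84,30.15,-2,0,0,2.652],
  [0.14,14.84,30.15,-2,0,0,2.652],
  [0.14,14.84,30.15,-2,0,0,2.652],
])

```text
t: 1.77
tool_pos: [0.5528, 0.1778, 0.1934]
orientation: [-0.502, -3.101, 0.0]
force: [-0.6, -1.1, 0.9]
opening: 0.08
```

Request:
drive_tool([
  [0.14,0,0,0,0,0,0],
  [0.14,0,0,0,0,0,0],
])

```text
t: 1.93
tool_pos: [0.5521, 0.1774, 0.1923]
orientation: [-0.507, -3.097, 0.002]
force: [-0.4, 0.2, -0.1]
opening: 0.0797
```

```bash
cat > st.py <<'E'
from h import *
from scipy.spatial.transform import Rotation as R
s=robot.read_state(); M=R.from_rotvec(s['orientation']).as_matrix()
print('t',s['t'],'tcp',s['tool_pos'].round(4),'yaw_y',np.arctan2(M[1,1],M[0,1]).round(4),'z',M[:,2].round(4),'q',s['q'].round(2),'F',s['force'].round(1),'op',round(s['opening'],4))
E
python3 st.py
```

```text
t 1.9333 tcp [0.5521 0.1774 0.1923] yaw_y 1.2461 z [-3.1e-03 -7.0e-04 -1.0e+00] q [ 0.22  0.11  1.61 -0.    1.43 -1.02] F [-0.4  0.2 -0.1] op 0.0797
```

Request:
drive_tool([
  [0.14,0.16,0.24,0,0,0,0.1],
  [0.14,0.16,0.24,-1.5,0,0,0.149],
  [0.14,0.16,0.24,-3,0,0,0.149],
  [0.14,0.16,0.24,-4,0,0,0.149],
  [0.14,0.16,0.24,-4.4,0,0,0.149],
  [0.14,0.16,0.24,-4.4,0,0,0.149],
  [0.14,0.16,0.24,-4.4,0,0,0.149],
])

```text
t: 2.52
tool_pos: [0.5568, 0.1809, 0.085]
orientation: [0.283, 3.129, -0.0]
force: [0.3, 0.1, 0.2]
opening: 0.0805
```

```bash
python3 st.py; python3 - <<'E'
from h import *
c=shot('scene','s2');cv2.imwrite('pics/s2z.png',cv2.resize(c['image'][140:245,270:410,::-1],None,fx=5,fy=5,interpolation=cv2.INTER_CUBIC))
E
```

```text
t 2.5167 tcp [0.5568 0.1809 0.085 ] yaw_y 1.3905 z [ 2.e-04 -1.e-04 -1.e+00] q [ 0.23  0.22  1.69 -0.    1.23 -1.16] F [0.3 0.1 0.2] op 0.0805
```

View pics/s2z.png

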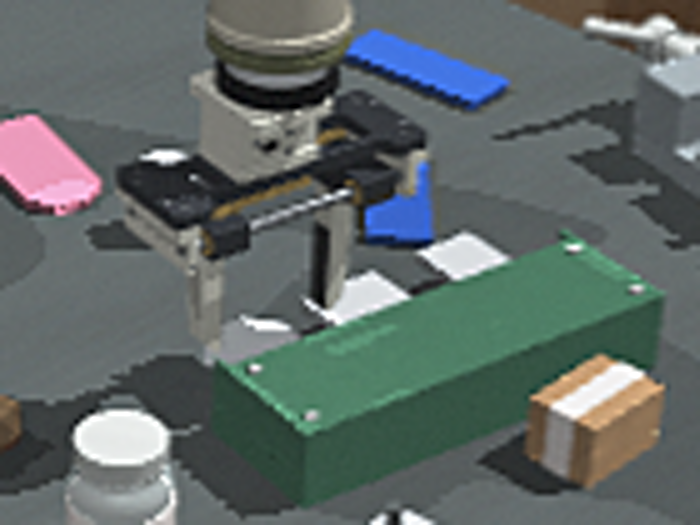

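Request:
drive_tool([
  [0.23,-0.04,0.07,0,0,0,0],
  [0.23,-0.04,0.07,0,0,0,0],
  [0.23,-0.04,0.07,-0.5,0,0,0],
  [0.23,-0.04,0.07,-0.9,0,0,0],
  [0.23,-0.04,0.07,-1.1,0,0,0],
  [0.23,-0.04,0.07,-1.1,0,0,0],
])

```text
t: 3.07
tool_pos: [0.5538, 0.183, 0.054]
orientation: [-0.28, -3.125, 0.002]
force: [0.2, -0.2, -0.3]
opening: 0.0717
```

```bash
python3 st.py; python3 - <<'E'
from h import *
c=shot('scene','s3');cv2.imwrite('pics/s3z.png',cv2.resize(c['image'][160:225,290:380,::-1],None,fx=8,fy=8,interpolation=cv2.INTER_CUBIC))
E
```

```text
t 3.0667 tcp [0.5538 0.183  0.054 ] yaw_y 1.3921 z [-0.004 -0.001 -1.   ] q [ 0.23  0.26  1.7  -0.    1.18 -1.16] F [ 0.2 -0.2 -0.3] op 0.0717
```

View pics/s3z.png

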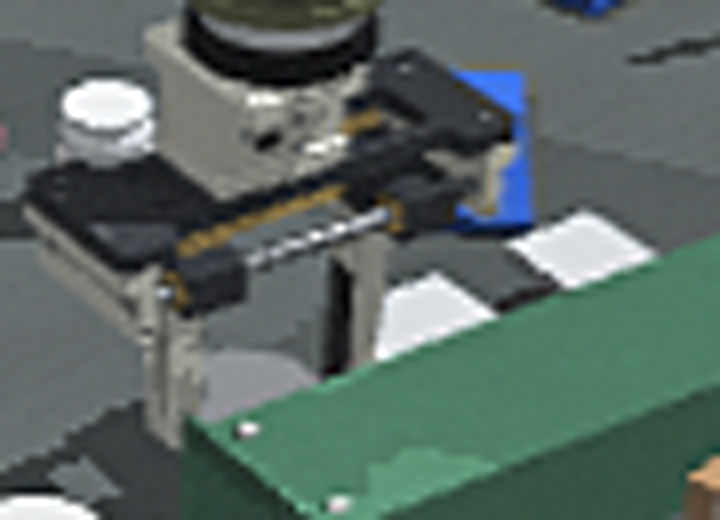

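Request:
drive_tool([
  [0.23,0,0,-0.4,0,0,0],
  [0.23,0,0,-0.68,0,0,0],
  [0.23,0,0,-0.68,0,0,0],
  [0.5,0,0,-0.68,0,0,0],
  [0.5,0,0,-0.68,0,0,0],
  [0.5,0,0,-0.68,0,0,0],
  [0.5,0,0,-0.68,0,0,0],
], squeeze=45)

```text
t: 3.7
tool_pos: [0.5557, 0.1834, 0.0398]
orientation: [0.28, 3.129, 0.0]
force: [0.3, 0.5, -2.1]
opening: 0.0593
```

```bash
python3 st.py; python3 - <<'E'
from h import *
c=shot('scene','s4');cv2.imwrite('pics/s4z.png',cv2.resize(c['image'][160:225,290:380,::-1],None,fx=8,fy=8,interpolation=cv2.INTER_CUBIC))
E
```

```text
t 3.7 tcp [0.5557 0.1834 0.0398] yaw_y 1.392 z [ 3.e-04  1.e-04 -1.e+00] q [ 0.23  0.28  1.71  0.    1.15 -1.16] F [ 0.3  0.5 -2.1] op 0.0593
```

View pics/s4z.png

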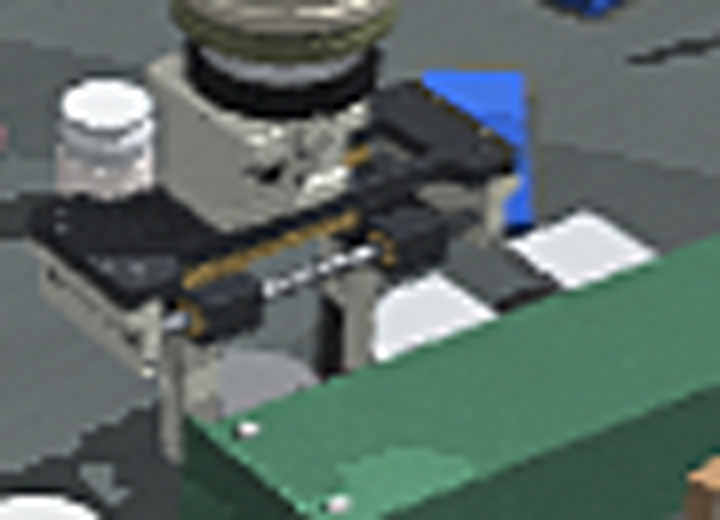

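Request:
drive_tool([
  [0.5,0,0,0.08,0,0,0],
  [0.5,-0.4,0.07,0.1,0,0,0],
  [0.5,-0.8,0.14,0.1,0,0,0],
  [0.5,-1.4,0.25,0.1,0,0,0],
  [0.5,-2.0,0.36,0.1,0,0,0],
  [0.5,-2.6,0.46,0.1,0,0,0],
  [0.5,-3.2,0.57,0.1,0,0,0],
  [0.5,-3.8,0.68,0.1,0,0,0],
  [0.5,-4.2,0.75,0.1,0,0,0],
  [0.5,-4.2,0.75,0.4,0,0,0],
  [0.5,-4.2,0.75,0.8,0,0,0],
  [0.5,-4.2,0.75,0.8,0,0,0],
])

```text
t: 4.75
tool_pos: [0.4531, 0.2028, 0.0628]
orientation: [0.28, 3.125, 0.003]
force: [1.0, -0.0, -2.3]
opening: 0.0595
```

```bash
python3 st.py; python3 - <<'E'
from h import *
c=shot('scene','s5');cv2.imwrite('pics/s5z.png',cv2.resize(c['image'][140:245,270:410,::-1],None,fx=5,fy=5,interpolation=cv2.INTER_CUBIC))
E
```

```text
t 4.75 tcp [0.4531 0.2028 0.0628] yaw_y 1.3921 z [ 0.0046  0.0013 -1.    ] q [ 0.32  0.02  1.95 -0.    1.17 -1.07] F [ 1.  -0.  -2.3] op 0.0595
```

View pics/s5z.png

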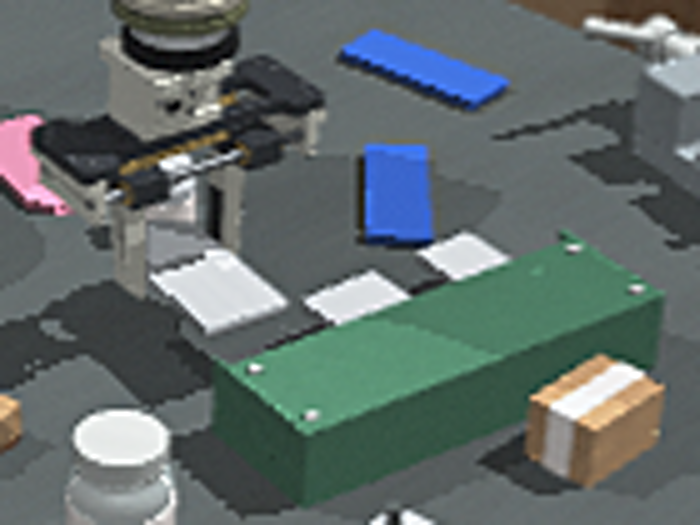

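Request:
drive_tool([
  [0.5,0,0,1.5,0,0,0],
  [0.5,0,-0.3,3,0,0,-0.12],
  [0.5,0,-1,3.5,0,0,-0.24],
  [0.5,0,-2,3.5,0,0,-0.36],
  [0.5,0,-3,3.5,0,0,-0.48],
  [0.5,-0.1,-4,3.5,0,0,-0.6],
  [0.5,-0.1,-5,3.5,0,0,-0.72],
  [0.5,-0.1,-6,3.5,0,0,-0.84],
  [0.5,-0.2,-7,3.5,0,0,-0.96],
  [0.5,-0.2,-8,3.5,0,0,-1.08],
  [0.5,-0.3,-9,3.5,0,0,-1.2],
  [0.5,-0.3,-10,3.5,0,0,-1.32],
  [0.5,-0.4,-11,3.5,0,0,-1.44],
  [0.5,-0.5,-12,3.5,0,0,-1.56],
  [0.5,-0.55,-12.9,3.5,0,0,-1.68],
  [0.5,-0.55,-12.9,3.5,0,0,-1.8],
  [0.5,-0.55,-12.9,3.5,0,0,-1.92],
  [0.5,-0.55,-12.9,3.5,0,0,-2.04],
  [0.5,-0.55,-12.9,3.5,0,0,-2.16],
  [0.5,-0.55,-12.9,3.5,0,0,-2.28],
])

```text
t: 6.47
tool_pos: [0.4374, -0.1212, 0.1476]
orientation: [2.963, 1.041, 0.001]
force: [-0.7, 0.3, -2.2]
opening: 0.0595
```

```bash
python3 st.py
```

```text
t 6.4667 tcp [ 0.4374 -0.1212  0.1476] yaw_y -0.8949 z [ 9.e-04 -4.e-04 -1.e+00] q [-0.38 -0.21  2.   -0.    1.35  0.51] F [-0.7  0.3 -2.2] op 0.0595
```

Request:
drive_tool([
  [0.5,0.08,0.04,0,0,0,-0.12],
  [0.5,0.08,0.04,-0.5,0,0,-0.24],
  [0.5,0.08,0.04,-1.5,0,0,-0.36],
  [0.5,0.08,0.04,-2.5,0,0,-0.436],
  [0.5,0.08,0.04,-3.5,0,0,-0.436],
  [0.5,0.08,0.04,-4.2,0,0,-0.436],
  [0.5,0.08,0.04,-4.5,0,0,-0.436],
  [0.5,0.08,0.04,-4.6,0,0,-0.436],
  [0.5,0.08,0.04,-4.6,0,0,-0.436],
])

```text
t: 7.22
tool_pos: [0.4391, -0.1197, 0.0323]
orientation: [-3.118, -0.386, 0.0]
force: [0.1, -0.2, -2.4]
opening: 0.0598
```

```bash
python3 st.py
```

```text
t 7.2167 tcp [ 0.4391 -0.1197  0.0323] yaw_y -1.3243 z [-2.e-04  1.e-04 -1.e+00] q [-0.38 -0.04  2.08 -0.    1.11  0.95] F [ 0.1 -0.2 -2.4] op 0.0598
```

Lower 4 mm more, then loosen gently so the blank slips down to the bench.

Request:
drive_tool([
  [0.5,0,0,-0.16,0,0,0],
  [0.5,0,0,-0.16,0,0,0],
  [0.5,0,0,-0.16,0,0,0],
  [0.5,0,0,-0.16,0,0,0],
], squeeze=3)

```text
t: 7.55
tool_pos: [0.4397, -0.1197, 0.0291]
orientation: [3.117, 0.387, 0.003]
force: [0.4, -0.3, -2.2]
opening: 0.0603
```

Request:
drive_tool([
  [0.33,0,0,0,0,0,0],
  [0.3,0,0,0,0,0,0],
  [0.2,0,0,0,0,0,0],
  [0.2,0,0,0,0,0,0],
  [0.1,0,0,0.5,0,0,0],
  [0.1,0,0,1.5,0,0,0],
  [0.1,0,0,3,0,0,0],
  [0.1,-1.5,-0.4,4,0,0,0],
  [0.1,-3,-0.7,4.5,0,0,0],
  [0.1,-3,-0.7,4.5,0,0,0],
])

```text
t: 8.38
tool_pos: [0.3621, -0.1382, 0.1445]
orientation: [3.113, 0.386, 0.006]
force: [0.3, 0.2, -0.0]
opening: 0.0836
```

```bash
python3 st.py; python3 - <<'E'
from h import *
c=shot('scene','s6');c=shot('top','t6')
E
```

```text
t 8.3833 tcp [ 0.3621 -0.1382  0.1445] yaw_y -1.3241 z [ 0.0045 -0.004  -1.    ] q [-0.5  -0.42  2.17 -0.    1.39  0.83] F [ 0.3  0.2 -0. ] op 0.0836
```

View pics/s6.png

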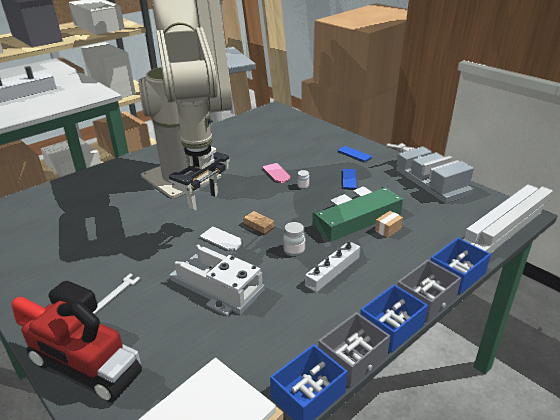

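View pics/t6.png

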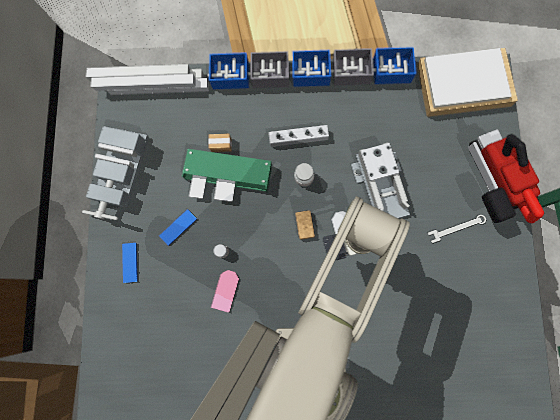

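```bash
cat > o2.py <<'E'
from ov import *
import sys
x,y,a,z=map(float,sys.argv[1:5]); n=sys.argv[5]; b=list(map(int,sys.argv[6:10])); f=float(sys.argv[10])
c=load(n); im=crop(c,*b,f); bl=Rt(x,y,a)
o=((65,12),(65,-12),(47,-30),(-65,-30),(-65,30),(47,30))
draw(c,im,bl,[(p,q,z) for p,q in o],f,*b[:2],(0,0,255))
cv2.imwrite('pics/o2.png',im)
E
python3 o2.py .4197 -.1247 .246 10 scene 190 215 255 265 11
```

```text
(no output)
```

View pics/o2.png

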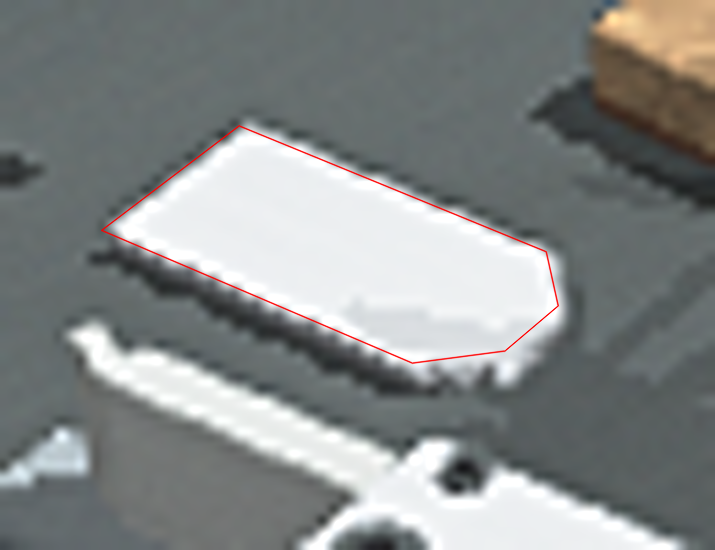

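Request:
drive_tool([
  [0.1,0.59,0.1,0,0,0,0],
  [0.1,0.59,0.1,-1.2,0,0,0],
  [0.1,0.59,0.1,-2.4,0,0,0],
  [0.1,0.59,0.1,-3.2,0,0,0],
  [0.1,0.59,0.1,-3.6,0,0,0],
  [0.1,0.59,0.1,-3.6,0,0,0],
  [0.1,0.59,0.1,-3.6,0,0,0],
])

```text
t: 9.07
tool_pos: [0.3785, -0.1339, 0.0501]
orientation: [-3.116, -0.387, 0.003]
force: [0.4, -0.0, 0.2]
opening: 0.0838
```

```bash
python3 st.py
```

```text
t 9.0667 tcp [ 0.3785 -0.1339  0.0501] yaw_y -1.3237 z [-0.002   0.0012 -1.    ] q [-0.47 -0.23  2.21  0.    1.17  0.86] F [ 0.4 -0.   0.2] op 0.0838
```

Request:
drive_tool([
  [0.1,-0.05,-0.06,-0.5,0,0,0],
  [0.1,-0.05,-0.06,-0.85,0,0,0],
  [0.1,-0.05,-0.06,-0.85,0,0,0],
  [0.1,-0.05,-0.06,-0.85,0,0,0],
])

```text
t: 9.4
tool_pos: [0.3775, -0.1358, 0.0298]
orientation: [-3.118, -0.387, 0.0]
force: [-0.5, 0.3, 0.5]
opening: 0.0835
```

```bash
python3 st.py; python3 - <<'E'
from h import *
c=shot('scene','s7');cv2.imwrite('pics/s7z.png',cv2.resize(c['image'][180:270,170:270,::-1],None,fx=6,fy=6,interpolation=cv2.INTER_CUBIC))
E
```

```text
t 9.4 tcp [ 0.3775 -0.1358  0.0298] yaw_y -1.3241 z [-1.e-04  1.e-04 -1.e+00] q [-0.47 -0.2   2.22  0.    1.12  0.85] F [-0.5  0.3  0.5] op 0.0835
```

View pics/s7z.png

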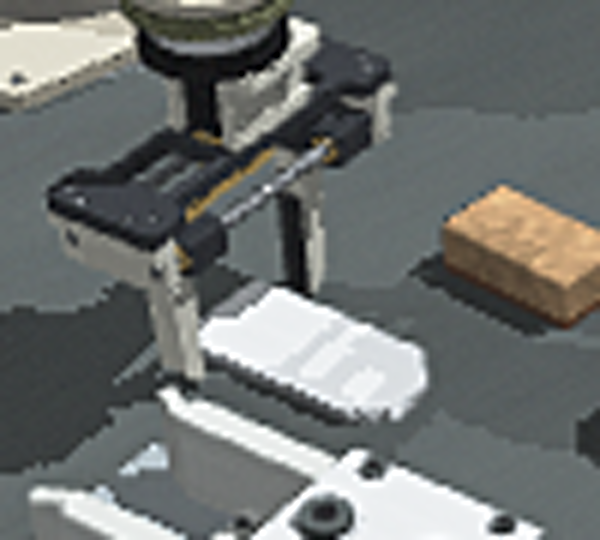

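Request:
drive_tool([
  [0.1,0,0,-0.12,0,0,0],
  [0.1,0,0,-0.12,0,0,0],
  [0.5,0,0,-0.12,0,0,0],
  [0.5,0,0,-0.12,0,0,0],
  [0.5,0,0,-0.12,0,0,0],
  [0.5,0,0,-0.12,0,0,0],
  [0.5,0,0,-0.12,0,0,0],
], squeeze=55)

```text
t: 10.03
tool_pos: [0.3773, -0.1358, 0.0264]
orientation: [-3.118, -0.387, 0.0]
force: [-0.3, 0.9, 1.7]
opening: 0.059
```

```bash
python3 st.py
```

```text
t 10.0333 tcp [ 0.3773 -0.1358  0.0264] yaw_y -1.324 z [-1.e-04  1.e-04 -1.e+00] q [-0.47 -0.19  2.22  0.    1.11  0.85] F [-0.3  0.9  1.7] op 0.059
```

Request:
drive_tool([
  [0.5,0,0,0.8,0,0,0],
  [0.5,0,0,1.8,0,0,0],
  [0.5,-0.2,-0.5,2.8,0.0295,-0.1204,0],
  [0.5,-0.4,-1.5,2.8,0.0295,-0.1204,0],
  [0.5,-0.6,-2.7,2.8,0.0295,-0.1204,0],
  [0.5,-0.8,-4,2.8,0.0295,-0.1204,0],
  [0.5,-0.86,-5.5,2.8,0.0295,-0.1204,0],
  [0.5,-0.86,-6.97,2.8,0.0295,-0.1204,0],
  [0.5,-0.86,-6.97,2.8,0.0295,-0.1204,0],
  [0.5,-0.86,-6.97,2.8,0.0295,-0.1204,0],
])

```text
t: 10.87
tool_pos: [0.355, -0.3113, 0.0955]
orientation: [-3.097, -0.379, -0.19]
force: [-0.6, 0.7, -2.3]
opening: 0.0593
```

```bash
python3 st.py; python3 - <<'E'
from h import *
c=shot('scene','s8');cv2.imwrite('pics/s8z.png',cv2.resize(c['image'][190:320,130:280,::-1],None,fx=4.5,fy=4.5,interpolation=cv2.INTER_CUBIC))
c=shot('top','t8');cv2.imwrite('pics/t8z.png',cv2.resize(c['image'][130:270,320:440,::-1],None,fx=4.2,fy=4.2,interpolation=cv2.INTER_CUBIC))
E
```

```text
t 10.8667 tcp [ 0.355  -0.3113  0.0955] yaw_y -1.327 z [ 0.1188  0.0305 -0.9924] q [-0.91 -0.16  2.06  0.12  1.2   0.37] F [-0.6  0.7 -2.3] op 0.0593
```

View pics/s8z.png

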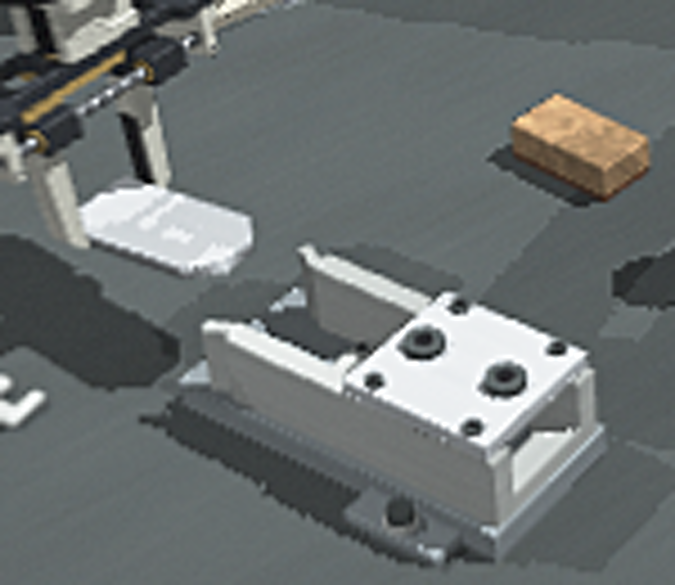

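View pics/t8z.png

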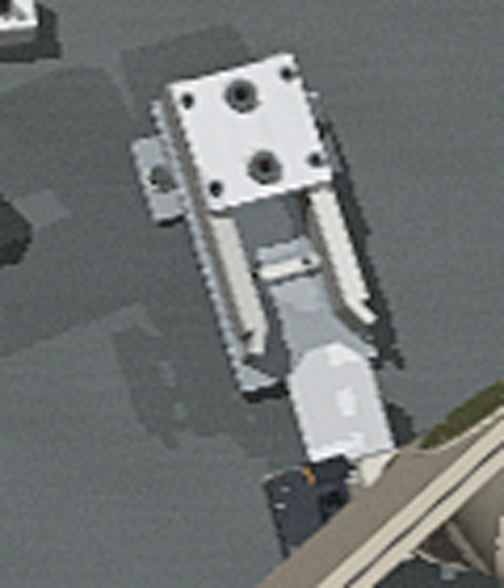

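```bash
cat > o3.py <<'E'
from ov import *
from scipy.spatial.transform import Rotation as R
import sys
# args: g(mm of grip along blank), h (TCP height above blank centre)
g,h,dy=map(float,sys.argv[1:4]); pitch=float(sys.argv[4]) if len(sys.argv)>4 else 0
s=robot.read_state(); M=R.from_rotvec(s['orientation']).as_matrix()
n=-M[:,2]; v=-M[:,1]; v=v if v[1]>0 else -v; u=np.cross(v,n)
T=np.eye(4); T[:3,:3]=np.c_[u,v,n]; T[:3,3]=s['tool_pos']-g/1e3*u-h/1e3*n+dy/1e3*v
jig=Rt(.6083,-.2482,.24)
J=np.linalg.inv(jig)
print('mid',(J@T@[0,0,0,1])[:3].round(4),'nose',(J@T@[.065,0,0,1])[:3].round(4),'u',(J[:3,:3]@u).round(3))
o=((65,12),(65,-12),(47,-30),(-65,-30),(-65,30),(47,30))
for n_,b,f in(('scene',(130,190,280,320),4.5),('top',(320,130,440,270),4.2)):
    c=load(n_); im=crop(c,*b,f)
    draw(c,im,T,[(p,q,5) for p,q in o],f,*b[:2],(0,0,255));draw(c,im,T,[(p,q,-5) for p,q in o],f,*b[:2],(255,0,0))
    draw(c,im,jig,[(-117.5,32.5,68),(-22.5,32.5,68)],f,*b[:2],(0,200,0),False);draw(c,im,jig,[(-117.5,-32.5,68),(-22.5,-32.5,68)],f,*b[:2],(0,200,0),False)
    draw(c,im,jig,[(-77.5,-32.5,30),(-77.5,32.5,30)],f,*b[:2],(255,0,255),False)
    cv2.imwrite(f'pics/o3{n_[0]}.png',im)
E
python3 o3.py -45 22 0
```

```text
mid [-0.2129  0.0012  0.0792] nose [-0.1484  0.0015  0.0872] u [0.992 0.006 0.123]
```

View pics/o3s.png

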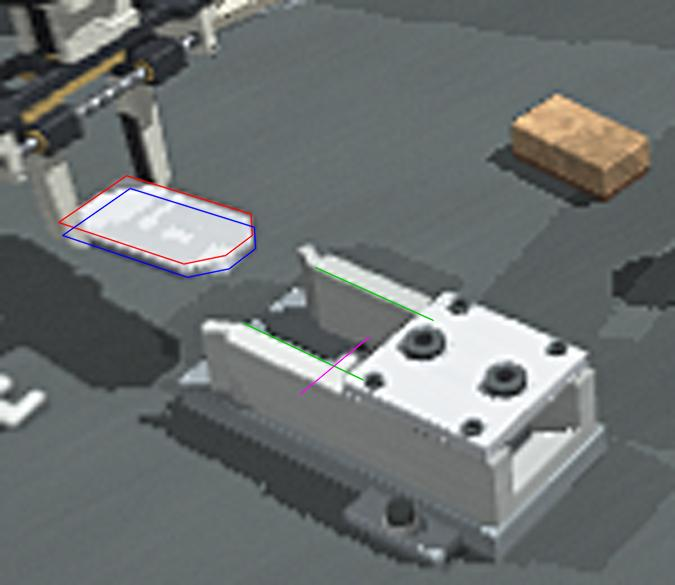

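View pics/o3t.png

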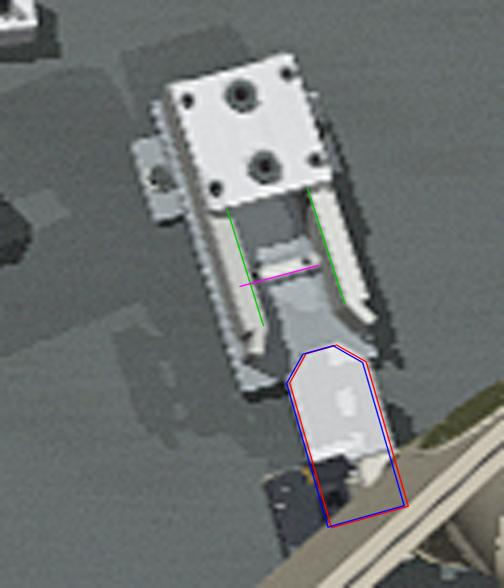

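Request:
drive_tool([
  [0.5,0,-0.04,-0.7,0,0,-0.006],
  [0.5,0.01,-0.05,-1.49,0,0,-0.006],
  [0.5,0.3,0.02,-1.49,0,0,-0.006],
  [0.5,0.8,0.14,-1.49,0,0,-0.006],
  [0.5,1.3,0.26,-1.49,0,0,-0.006],
  [0.5,1.8,0.39,-1.49,0,0,-0.006],
  [0.5,2.2,0.49,-1.49,0,0,-0.006],
  [0.5,2.5,0.56,-1.49,0,0,-0.006],
  [0.5,2.5,0.56,-1.49,0,0,-0.006],
])

```text
t: 11.72
tool_pos: [0.42, -0.2954, 0.0597]
orientation: [-3.099, -0.378, -0.194]
force: [-0.5, -0.9, -2.2]
opening: 0.0592
```

```bash
python3 st.py; python3 - <<'E'
from h import *
shot('scene','s9');shot('top','t9')
E
python3 o3.py -45 22 0
```

```text
t 11.7167 tcp [ 0.42   -0.2954  0.0597] yaw_y -1.3282 z [ 0.1211  0.0285 -0.9922] q [-0.79  0.    1.98  0.12  1.1   0.49] F [-0.5 -0.9 -2.2] op 0.0592
mid [-0.1483 -0.001   0.0429] nose [-0.0838 -0.0009  0.0509] u [0.992 0.002 0.123]
```

View pics/o3s.png

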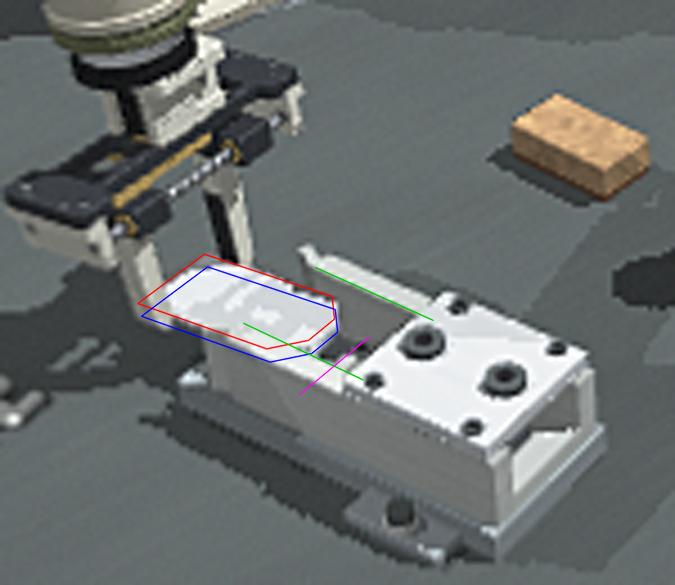

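View pics/o3t.png

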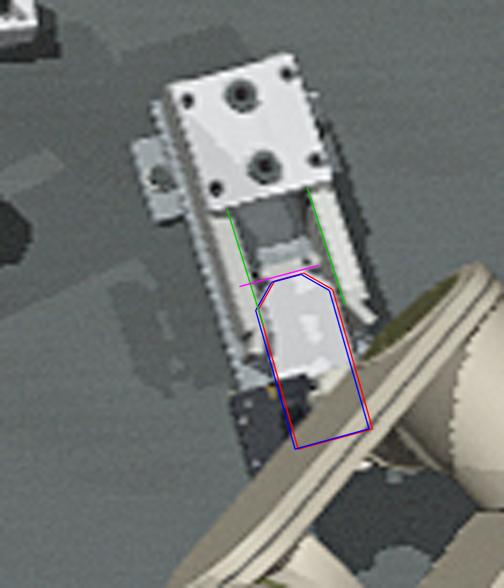

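Request:
drive_tool([
  [0.5,0.3,0.11,0,0,0,0],
  [0.5,0.6,0.19,0,0,0,0],
  [0.5,0.61,0.19,-0.2,0,0,0],
  [0.5,0.61,0.19,-0.4,0,0,0],
  [0.5,0.61,0.19,-0.5,0,0,0],
  [0.5,0.61,0.19,-0.5,0,0,0],
])

```text
t: 12.32
tool_pos: [0.4327, -0.2908, 0.0453]
orientation: [-3.098, -0.374, -0.19]
force: [-0.2, 0.5, -3.8]
opening: 0.0593
```

```bash
python3 st.py; python3 - <<'E'
from h import *
shot('scene','s10')
E
python3 o3.py -45 22 0
```

```text
t 12.3167 tcp [ 0.4327 -0.2908  0.0453] yaw_y -1.3302 z [ 0.1187  0.0301 -0.9925] q [-0.76  0.05  1.97  0.12  1.07  0.52] F [-0.2  0.5 -3.8] op 0.0593
mid [-0.1332  0.0002  0.0294] nose [-0.0687  0.0002  0.0374] u [0.992 0.    0.123]
```

View pics/o3s.png

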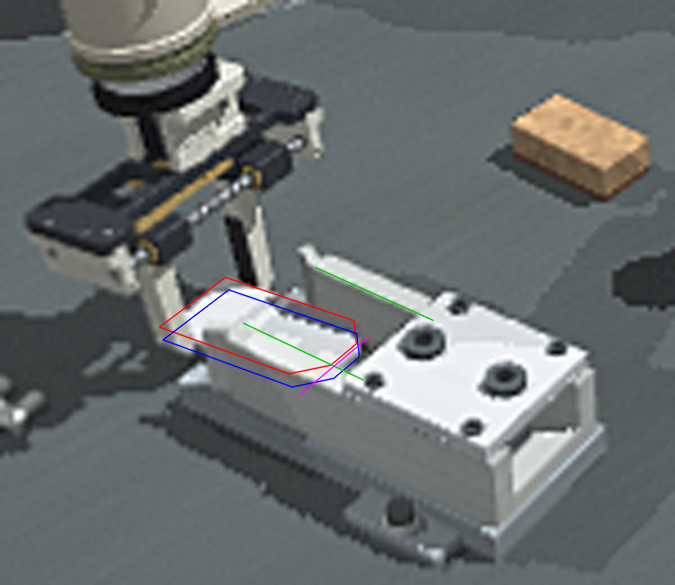

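Request:
drive_tool([
  [0.5,0.04,0,-0.05,0,0,0],
  [0.5,0.04,0,-0.07,0,0,0],
  [0.5,0.04,0,-0.07,0,0,0],
  [0.5,0.04,0,-0.07,0,0,0],
], squeeze=5)

```text
t: 12.7
tool_pos: [0.4346, -0.2915, 0.0451]
orientation: [-3.099, -0.375, -0.193]
force: [-0.1, 0.1, -0.6]
opening: 0.0597
```

```bash
python3 st.py
```

```text
t 12.7 tcp [ 0.4346 -0.2915  0.0451] yaw_y -1.3302 z [ 0.1205  0.0284 -0.9923] q [-0.76  0.05  1.96  0.12  1.06  0.52] F [-0.1  0.1 -0.6] op 0.0597
```

Request:
drive_tool([
  [0.33,0,0,0,0,0,0],
  [0.28,0,0,0,0,0,0],
  [0.2,0,0,0,0,0,0],
  [0.15,0,0,0,0,0,0],
  [0.1,-0.05,0,0.4,0,0,0],
  [0.1,-0.15,-0.03,1.2,0,0,0],
  [0.1,-0.3,-0.07,2.2,0,0,0],
  [0.1,-1,-0.25,3,0,0,0],
  [0.5,-1.8,-0.44,3,-0.0295,0.1204,0],
  [1,-1.8,-0.44,3,-0.0295,0.1204,0],
  [1,-1.8,-0.44,3,-0.0295,0.1204,0],
])

```text
t: 13.62
tool_pos: [0.3908, -0.3022, 0.1206]
orientation: [3.118, 0.379, 0.005]
force: [1.1, 0.4, 0.5]
opening: 0.0681
```

```bash
python3 st.py; python3 - <<'E'
from h import *
c=shot('scene','s11');cv2.imwrite('pics/s11z.png',cv2.resize(c['image'][190:320,130:280,::-1],None,fx=4.5,fy=4.5,interpolation=cv2.INTER_CUBIC))
c=shot('top','t11');cv2.imwrite('pics/t11z.png',cv2.resize(c['image'][130:270,320:440,::-1],None,fx=4.2,fy=4.2,interpolation=cv2.INTER_CUBIC))
E
```

```text
t 13.6167 tcp [ 0.3908 -0.3022  0.1206] yaw_y -1.3288 z [ 3.4e-03 -6.0e-04 -1.0e+00] q [-0.76 -0.07  1.92  0.    1.29  0.56] F [1.1 0.4 0.5] op 0.0681
```

View pics/s11z.png

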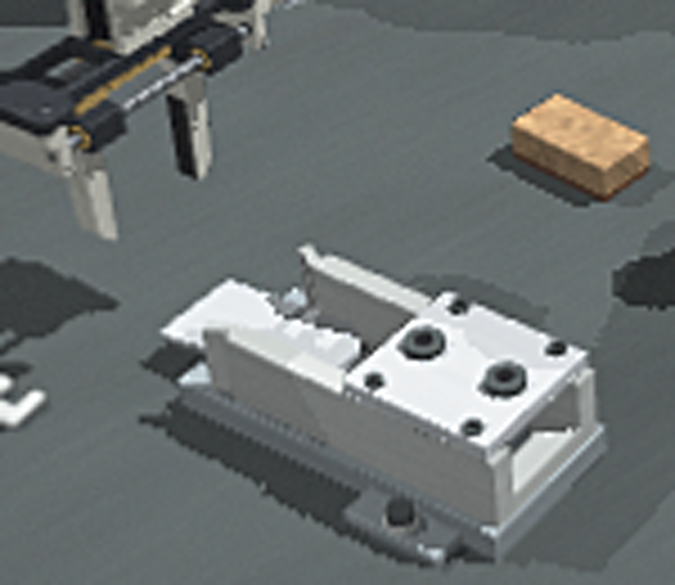

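View pics/t11z.png

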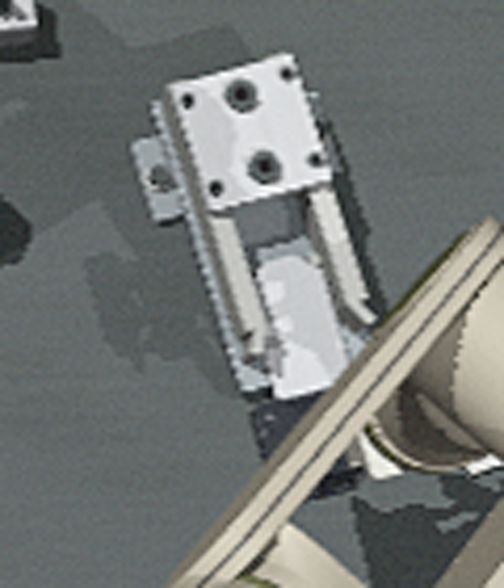

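Request:
drive_tool([
  [1,0,0.03,0,0,0,0],
  [1,0,0.03,-0.5,0,0,0],
  [1,0,0.03,-1.4,0,0,0],
  [1,0,0.03,-2.2,0,0,0],
  [1,0,0.03,-2.8,0,0,0],
  [1,0,0.03,-2.95,0,0,0],
  [1,0,0.03,-2.95,0,0,0],
  [1,0,0.03,-2.95,0,0,0],
], squeeze=20)

```text
t: 14.38
tool_pos: [0.3897, -0.3015, 0.0463]
orientation: [3.119, 0.377, 0.001]
force: [0.4, -0.2, 0.6]
opening: 0.0072
```

```bash
cat >> st.py <<'E'
d=s['tool_pos'][:2]-[.6083,-.2482]; a=.24
print('jig TCP x %.1f y %.1f  tip z %.1f'%((d[0]*np.cos(a)+d[1]*np.sin(a))*1e3,(-d[0]*np.sin(a)+d[1]*np.cos(a))*1e3,(s['tool_pos'][2]-.025)*1e3))
E
python3 st.py
```

```text
t 14.3833 tcp [ 0.3897 -0.3015  0.0463] yaw_y -1.33 z [ 4.e-04 -1.e-04 -1.e+00] q [-0.76  0.04  1.97  0.    1.14  0.57] F [ 0.4 -0.2  0.6] op 0.0072
jig TCP x -225.0 y 0.2  tip z 21.3
```

Request:
drive_tool([
  [1,0.25,0.06,0.04,0,0,0],
  [1,0.5,0.12,0.04,0,0,0],
  [1,0.75,0.18,0.04,0,0,0],
  [1,0.9,0.22,0.04,0,0,0],
  [1,1.05,0.26,0.04,0,0,0],
  [1,1.2,0.29,0.04,0,0,0],
  [1,1.35,0.33,0.04,0,0,0],
  [1,1.5,0.37,0.05,0,0,0],
  [1,1.65,0.4,0.06,0,0,0],
  [1,1.8,0.44,0.07,0,0,0],
  [1,1.95,0.48,0.08,0,0,0],
  [1,1.95,0.48,0.08,0,0,0],
])

```text
t: 15.38
tool_pos: [0.4392, -0.2894, 0.0482]
orientation: [3.118, 0.378, 0.001]
force: [0.3, -0.3, -0.7]
opening: 0.0004
```

```bash
python3 st.py; python3 - <<'E'
from h import *
c=shot('scene','s12');cv2.imwrite('pics/s12z.png',cv2.resize(c['image'][190:320,130:280,::-1],None,fx=4.5,fy=4.5,interpolation=cv2.INTER_CUBIC))
E
```

```text
t 15.3833 tcp [ 0.4392 -0.2894  0.0482] yaw_y -1.3296 z [ 9.e-04 -7.e-04 -1.e+00] q [-0.68  0.12  1.88  0.    1.15  0.65] F [ 0.3 -0.3 -0.7] op 0.0004
jig TCP x -174.0 y 0.2  tip z 23.2
```

View pics/s12z.png

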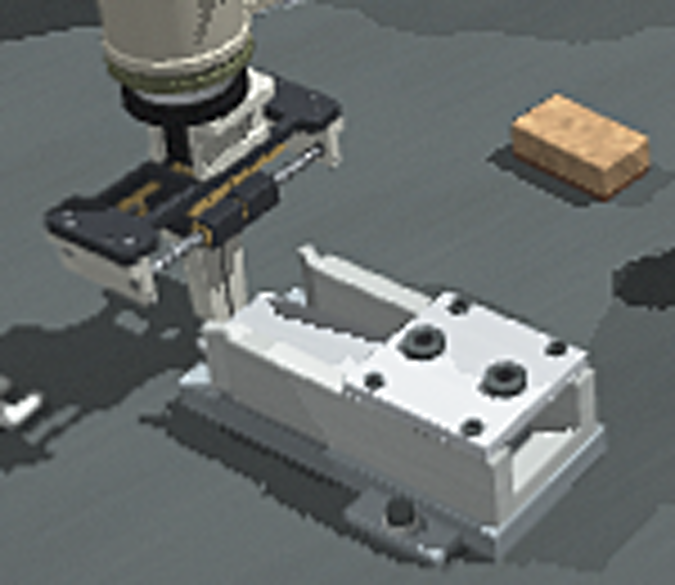

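Request:
drive_tool([
  [1,0.2,0.05,0.03,0,0,0],
  [1,0.4,0.1,0.03,0,0,0],
  [1,0.6,0.15,0.03,0,0,0],
  [1,0.8,0.2,0.03,0,0,0],
  [1,1.0,0.24,0.03,0,0,0],
  [1,1.2,0.29,0.03,0,0,0],
  [1,1.35,0.33,0.03,0,0,0],
  [1,1.48,0.36,0.03,0,0,0],
  [1,1.48,0.36,0.03,0,0,0],
  [1,1.2,0.29,0.03,0,0,0],
  [1,1.2,0.29,0.03,0,0,0],
])

```text
t: 16.35
tool_pos: [0.4675, -0.2825, 0.0487]
orientation: [3.118, 0.378, -0.0]
force: [-0.3, -0.1, 0.1]
opening: 0.0003
```

```bash
python3 st.py; python3 - <<'E'
from h import *
c=shot('scene','s13');cv2.imwrite('pics/s13z.png',cv2.resize(c['image'][210:310,160:270,::-1],None,fx=6,fy=6,interpolation=cv2.INTER_CUBIC))
c=shot('top','t13');cv2.imwrite('pics/t13z.png',cv2.resize(c['image'][130:270,320:440,::-1],None,fx=4.2,fy=4.2,interpolation=cv2.INTER_CUBIC))
E
```

```text
t 16.35 tcp [ 0.4675 -0.2825  0.0487] yaw_y -1.3298 z [-1.e-04 -6.e-04 -1.e+00] q [-0.64  0.17  1.82 -0.    1.15  0.69] F [-0.3 -0.1  0.1] op 0.0003
jig TCP x -144.9 y 0.2  tip z 23.7
```

View pics/s13z.png

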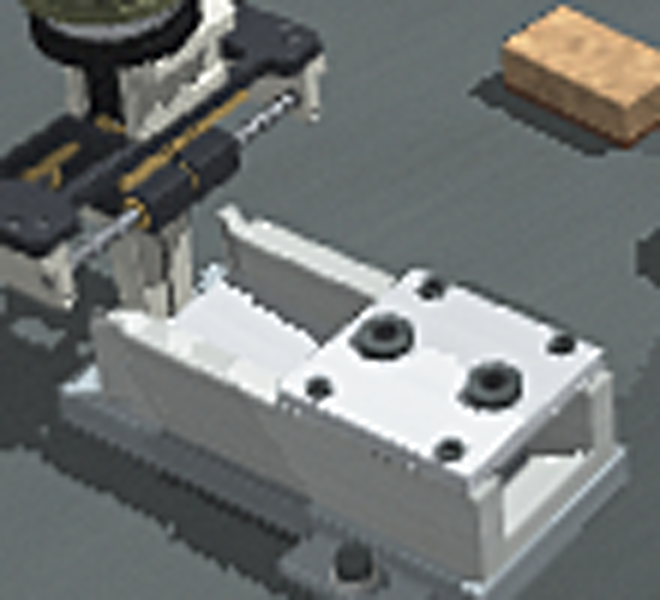

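View pics/t13z.png

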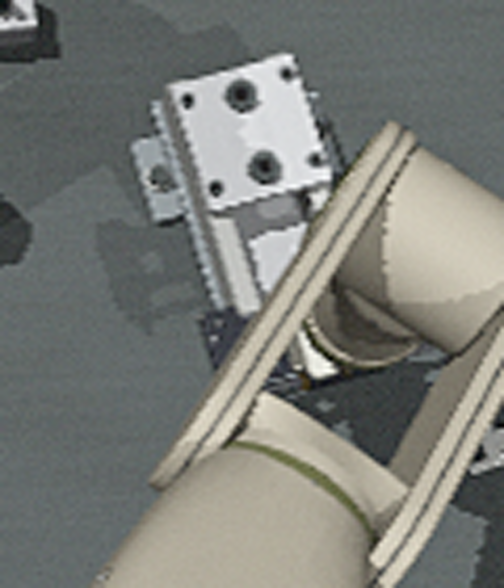

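```bash
python3 - <<'E'
from h import *
s=load('scene'); t=load('top'); a=.24
def J(p): 
    d=p[:,:2]-[.6083,-.2482]; return np.c_[d[:,0]*np.cos(a)+d[:,1]*np.sin(a),-d[:,0]*np.sin(a)+d[:,1]*np.cos(a)]*1e3
for z in(.03,.04,.048): print(z,J(ray(s,[((225+.5)/6+159.5,(288+.5)/6+209.5)],z)).round(1))
E
python3 - <<'E'
import sys; sys.path.insert(0,'.')
from ov import *
import os; os.chdir('.')
c=load('scene'); b=(170,215,240,275); f=9
im=crop(c,*b,f)
cv2.imwrite('pics/s13y.png',im)
E
```

```text
0.03 [[-132.    32.6]]
0.04 [[-122.9   24. ]]
0.048 [[-115.7   17. ]]
```

View pics/s13y.png

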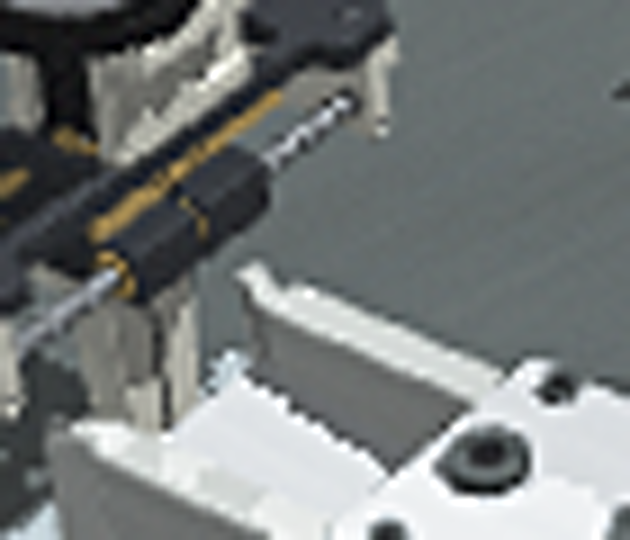

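Request:
drive_tool([
  [1,0.2,0.05,0,0,0,0],
  [1,0.4,0.1,0,0,0,0],
  [1,0.55,0.13,0,0,0,0],
  [1,0.7,0.17,0,0,0,0],
  [1,0.85,0.2,0,0,0,0],
  [1,0.85,0.2,0,0,0,0],
  [1,0.6,0.15,0,0,0,0],
  [1,0.6,0.15,0.2,0,0,0],
  [1,0.6,0.15,0.5,0,0,0],
  [1,0.6,0.15,0.5,0,0,0],
])

```text
t: 17.28
tool_pos: [0.4842, -0.2794, 0.0635]
orientation: [3.116, 0.377, 0.003]
force: [-0.2, -0.0, 0.8]
opening: 0.0006
```

```bash
python3 st.py; python3 - <<'E'
from ov import *
c=shot('scene','s14');b=(160,215,240,275)
cv2.imwrite('pics/s14z.png',crop(c,*b,9))
E
```

```text
t 17.2833 tcp [ 0.4842 -0.2794  0.0635] yaw_y -1.3303 z [ 0.0025 -0.0022 -1.    ] q [-0.61  0.18  1.78 -0.    1.18  0.72] F [-0.2 -0.   0.8] op 0.0006
jig TCP x -128.0 y -0.8  tip z 38.5
```

View pics/s14z.png

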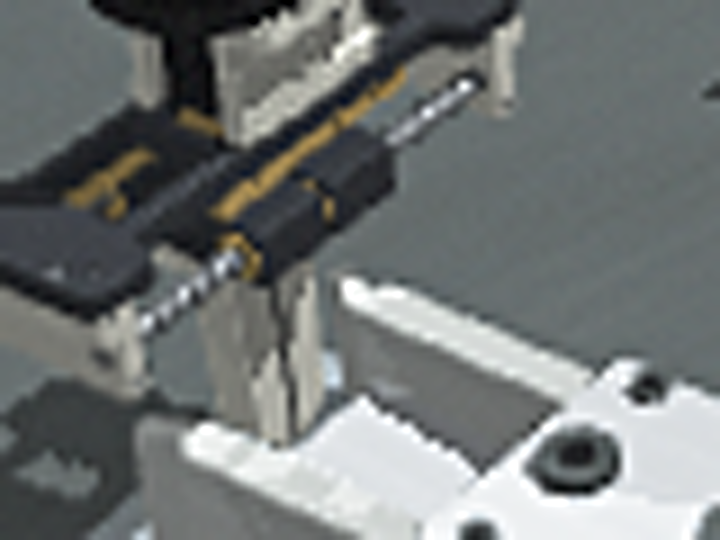

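```bash
cat > ry.py <<'E'
from h import *
import sys
s=load('scene'); a=.24
px=[(float(sys.argv[1]),float(sys.argv[2]))]
for z in(.03,.036,.042,.048,.054):
    d=ray(s,px,z)[:,:2]-[.6083,-.2482]
    print(z,(np.c_[d[:,0]*np.cos(a)+d[:,1]*np.sin(a),-d[:,0]*np.sin(a)+d[:,1]*np.cos(a)]*1e3).round(1))
E
python3 ry.py 200.1 259
```

```text
0.03 [[-120.5   32.5]]
0.036 [[-115.1   27.3]]
0.042 [[-109.7   22.1]]
0.048 [[-104.4   17. ]]
0.054 [[-99.   11.8]]
```

```bash
python3 ry.py 212.8 266.7; python3 - <<'E'
from ov import *
c=load('scene');b=(160,215,240,275);im=crop(c,*b,9); jig=Rt(.6083,-.2482,.24)
def side(tail,ztail,slope,col):
    for y in(30,-30):
        draw(c,im,jig,[(tail,y,ztail),(tail+60*np.cos(slope),y,ztail+60*np.sin(slope))],9,*b[:2],col,False)
    draw(c,im,jig,[(tail,30,ztail),(tail,-30,ztail)],9,*b[:2],col,False)
side(-119,30,.17,(0,0,255)); side(-113,46,-.128,(0,255,0)); side(-117,38,0,(255,0,0))
cv2.imwrite('pics/s14y.png',im)
E
```

```text
0.03 [[-68.   26.4]]
0.036 [[-62.9  21.3]]
0.042 [[-57.9  16.1]]
0.048 [[-52.8  10.9]]
0.054 [[-47.8   5.8]]
```

View pics/s14y.png

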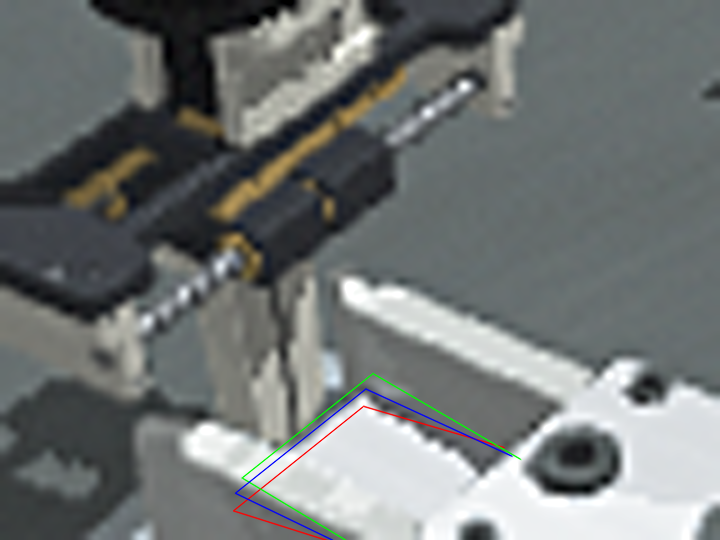

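Request:
drive_tool([
  [1,-0.5,-0.12,0.3,0,0,0],
  [1,-1.5,-0.37,1.5,0,0,0],
  [1,-2.8,-0.7,2.5,0,0,0],
  [1,-4,-1,3,0,0,0],
  [1,-4,-1,3,0,0,0],
  [1,-4,-1,3,0,0,0],
])

```text
t: 17.83
tool_pos: [0.3831, -0.3048, 0.1379]
orientation: [3.116, 0.373, 0.004]
force: [1.4, 1.0, -0.9]
opening: 0.0005
```

```bash
python3 st.py; python3 - <<'E'
from ov import *
c=shot('scene','s15')
cv2.imwrite('pics/s15z.png',crop(c,160,225,240,285,9))
c=shot('top','t15');cv2.imwrite('pics/t15z.png',crop(c,345,150,420,220,8))
E
```

```text
t 17.8333 tcp [ 0.3831 -0.3048  0.1379] yaw_y -1.3323 z [ 0.0027 -0.0031 -1.    ] q [-0.78 -0.1   1.92 -0.    1.32  0.56] F [ 1.4  1.  -0.9] op 0.0005
jig TCP x -232.2 y -1.4  tip z 112.9
```

View pics/s15z.png

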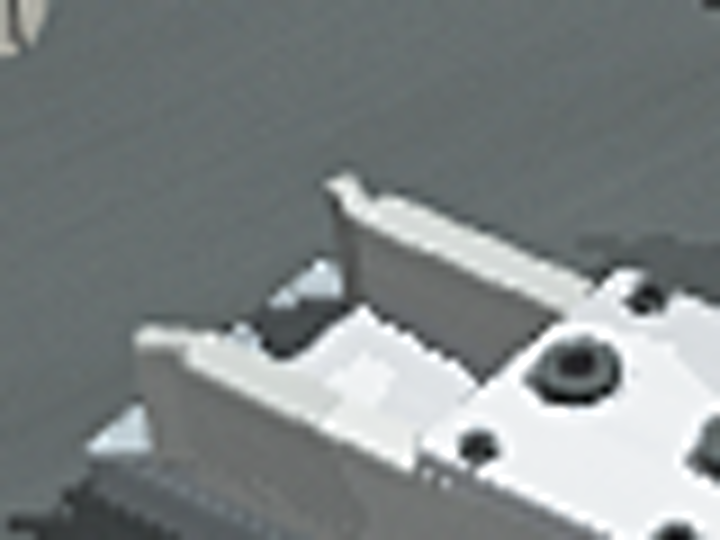

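View pics/t15z.png

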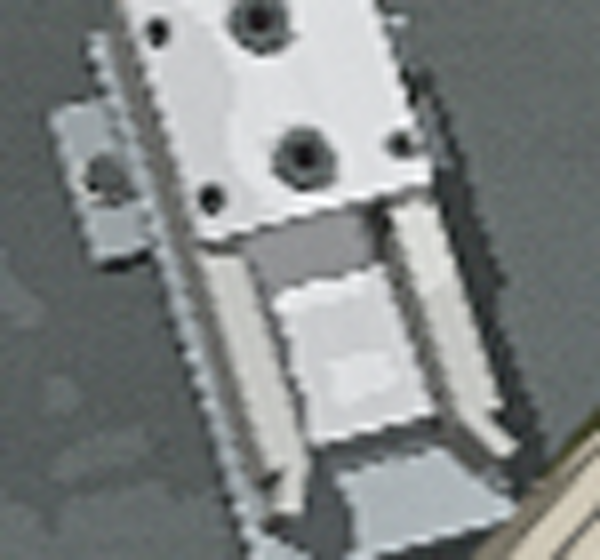

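```bash
python3 - <<'E'
from h import *
t=load('top');s=load('scene');a=.24
def tri(pt,ps):
    o=[];d=[]
    for c,p in((t,pt),(s,ps)):
        A=ray(c,[p],.0)[0];B=c['T'][:3,3];o.append(B);d.append((A-B)/np.linalg.norm(A-B))
    M=np.c_[d[0],-d[1]];k=np.linalg.lstsq(M,o[1]-o[0],rcond=None)[0]
    P,Q=o[0]+d[0]*k[0],o[1]+d[1]*k[1];m=(P+Q)/2;q=m[:2]-[.6083,-.2482]
    print('jig',(np.array([q[0]*np.cos(a)+q[1]*np.sin(a),-q[0]*np.sin(a)+q[1]*np.cos(a),m[2]])*1e3).round(1),'gap',np.linalg.norm(P-Q)*1e3)
z=lambda p,f,o:((np.array(p)+.5)/f-.5+o)
tri(z((310,443),8,[345,150]),z((365,305),9,[160,225]))
def J(p): 
    d=p[:,:2]-[.6083,-.2482]; return (np.c_[d[:,0]*np.cos(a)+d[:,1]*np.sin(a),-d[:,0]*np.sin(a)+d[:,1]*np.cos(a)]*1e3).round(1)
for h in(.03,.04,.046): print(h,J(ray(t,[z((310,443),8,[345,150]),z((437,412),8,[345,150])],h)).tolist())
E
```

```text
jig [-108.7   21.6   44.9] gap 0.20364053214251251
0.03 [[-106.7, 18.2], [-107.9, -36.2]]
0.04 [[-108.0, 20.5], [-109.2, -33.5]]
0.046 [[-108.8, 21.9], [-110.0, -31.9]]
```

Request:
drive_tool([
  [1,1,0.28,0,0,0,0],
  [1,2,0.53,-1,0,0,0],
  [1,2.8,0.73,-2,0,0,0],
  [1,3.6,0.93,-2.8,0,0,0],
  [1,4.1,1.06,-3.15,0,0,0],
  [1,4.1,1.06,-3.15,0,0,0],
  [1,4.1,1.06,-3.15,0,0,0],
])

```text
t: 18.52
tool_pos: [0.4857, -0.2755, 0.0558]
orientation: [-3.117, -0.381, 0.004]
force: [-0.8, -0.9, -0.1]
opening: 0.0006
```

```bash
python3 st.py
```

```text
t 18.5167 tcp [ 0.4857 -0.2755  0.0558] yaw_y -1.3276 z [-0.0028  0.0014 -1.    ] q [-0.61  0.19  1.78 -0.    1.17  0.72] F [-0.8 -0.9 -0.1] op 0.0006
jig TCP x -125.6 y 2.6  tip z 30.8
```

Request:
drive_tool([
  [1,0.02,-0.08,0.08,0,0,0],
  [1,0.2,-0.05,0.08,0,0,0],
  [1,0.36,-0.01,0.08,0,0,0],
  [1,0.52,0.03,0.08,0,0,0],
  [1,0.68,0.07,0.08,0,0,0],
  [1,0.84,0.11,0.08,0,0,0],
  [1,1.0,0.15,0.08,0,0,0],
  [1,1.16,0.19,0.08,0,0,0],
  [1,1.32,0.23,0.08,0,0,0],
  [1,1.48,0.27,0.08,0,0,0],
  [1,1.64,0.31,0.08,0,0,0],
  [1,1.64,0.31,0.08,0,0,0],
])

```text
t: 19.52
tool_pos: [0.5278, -0.2691, 0.0597]
orientation: [3.118, 0.378, 0.001]
force: [-0.5, 0.9, 0.3]
opening: 0.0006
```

```bash
python3 st.py;  python3 - <<'E'
from ov import *
c=shot('scene','s16')
cv2.imwrite('pics/s16z.png',crop(c,160,210,250,285,8))
E
```

```text
t 19.5167 tcp [ 0.5278 -0.2691  0.0597] yaw_y -1.3296 z [ 9.e-04 -8.e-04 -1.e+00] q [-0.56  0.27  1.68 -0.    1.19  0.77] F [-0.5  0.9  0.3] op 0.0006
jig TCP x -83.2 y -1.1  tip z 34.7
```

View pics/s16z.png

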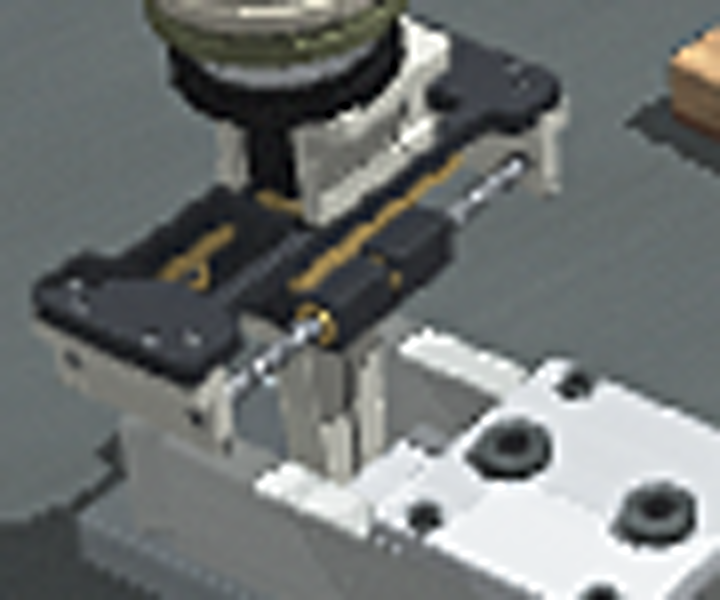

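Request:
drive_tool([
  [1,0.06,0.02,-0.06,0,0,0],
  [1,0.12,0.04,-0.07,0,0,0],
  [1,0.18,0.06,-0.08,0,0,0],
  [1,0.24,0.08,-0.08,0,0,0],
  [1,0.3,0.1,-0.08,0,0,0],
  [1,0.36,0.11,-0.08,0,0,0],
  [1,0.36,0.11,-0.08,0,0,0],
])

```text
t: 20.15
tool_pos: [0.5363, -0.2664, 0.0577]
orientation: [3.118, 0.378, 0.001]
force: [0.4, 0.3, -0.0]
opening: 0.0006
```

```bash
python3 st.py;  python3 - <<'E'
from ov import *
c=shot('scene','s17')
cv2.imwrite('pics/s17z.png',crop(c,160,210,250,285,8))
E
```

```text
t 20.15 tcp [ 0.5363 -0.2664  0.0577] yaw_y -1.3298 z [ 6.e-04 -7.e-04 -1.e+00] q [-0.55  0.29  1.66 -0.    1.19  0.78] F [ 0.4  0.3 -0. ] op 0.0006
jig TCP x -74.3 y -0.6  tip z 32.7
```

View pics/s17z.png

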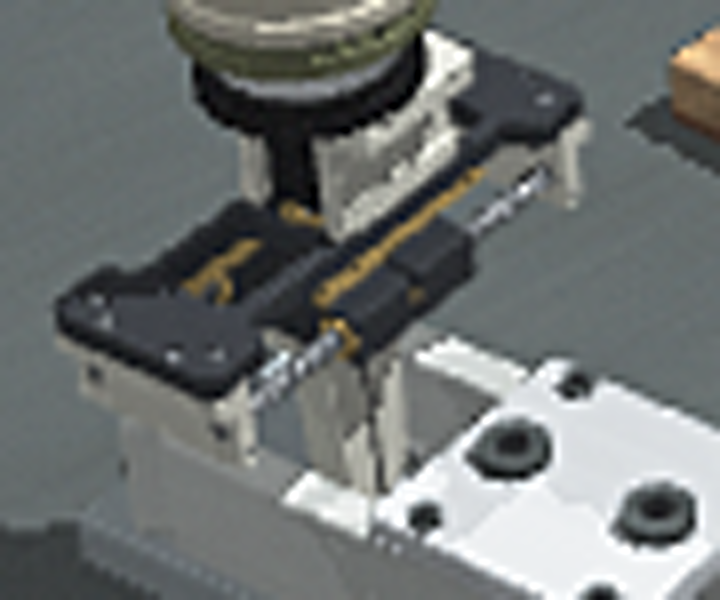

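Request:
drive_tool([
  [1,0.04,0.01,-0.02,0,0,0],
  [1,0.08,0.02,-0.02,0,0,0],
  [1,0.11,0.03,-0.02,0,0,0],
  [1,0.11,0.03,-0.02,0,0,0],
])

```text
t: 20.53
tool_pos: [0.5387, -0.2658, 0.0571]
orientation: [3.118, 0.377, 0.0]
force: [0.8, 0.5, 0.4]
opening: 0.0005
```

```bash
python3 st.py
```

```text
t 20.5333 tcp [ 0.5387 -0.2658  0.0571] yaw_y -1.3299 z [ 3.e-04 -7.e-04 -1.e+00] q [-0.54  0.29  1.66 -0.    1.19  0.79] F [0.8 0.5 0.4] op 0.0005
jig TCP x -71.8 y -0.6  tip z 32.1
```

Back off and look.

Request:
drive_tool([
  [1,-0.4,-0.1,0,0,0,0],
  [1,-1,-0.25,0.6,0,0,0],
  [1,-2,-0.5,1.8,0,0,0],
  [1,-3.2,-0.8,2.8,0,0,0],
  [1,-4.5,-1.1,3.2,0,0,0],
  [1,-6,-1.5,3.4,0,0,0],
  [1,-6,-1.5,3.4,0,0,0],
  [1,-6,-1.5,3.4,0,0,0],
])

```text
t: 21.2
tool_pos: [0.3869, -0.3042, 0.1427]
orientation: [3.118, 0.372, 0.001]
force: [0.9, -0.5, -0.1]
opening: 0.0006
```

```bash
python3 st.py;  python3 - <<'E'
from ov import *
c=shot('scene','s18')
cv2.imwrite('pics/s18z.png',crop(c,160,225,270,315,7))
c=shot('top','t18');cv2.imwrite('pics/t18z.png',crop(c,345,150,420,220,8))
E
```

```text
t 21.2 tcp [ 0.3869 -0.3042  0.1427] yaw_y -1.333 z [ 0.001  -0.0018 -1.    ] q [-0.77 -0.09  1.9  -0.    1.33  0.56] F [ 0.9 -0.5 -0.1] op 0.0006
jig TCP x -228.4 y -1.7  tip z 117.7
```

View pics/s18z.png

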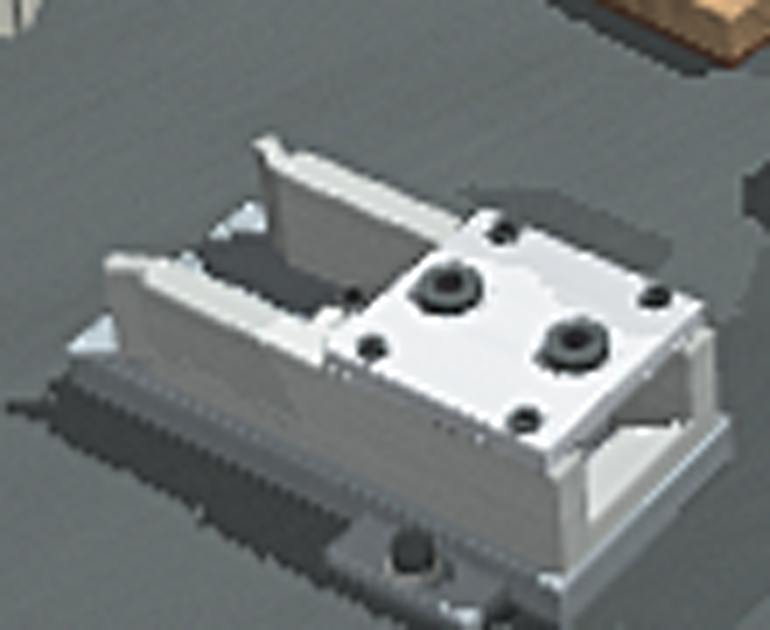

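View pics/t18z.png

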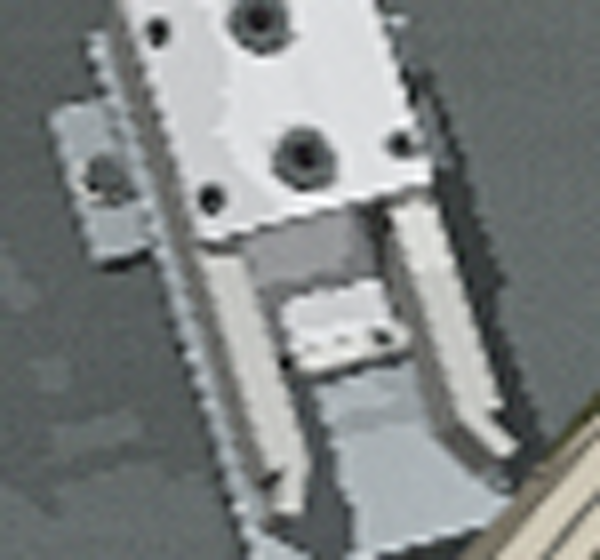

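```bash
python3 - <<'E'
from ov import *
jig=Rt(.6083,-.2482,.24)
c=load('top');b=(365,175,405,205);f=18;im0=crop(c,*b,f);im=im0.copy()
draw(c,im,jig,[(-77.5,-32.5,30),(-77.5,32.5,30)],f,*b[:2],(255,0,255),False)
draw(c,im,jig,[(-67.5,-32.5,30),(-67.5,32.5,30)],f,*b[:2],(0,0,255),False)
cv2.imwrite('pics/t18y.png',im)
# initial picture equivalent
i=cv2.imread('pics/z2.png')
E
```

```text
(no output)
```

View pics/t18y.png

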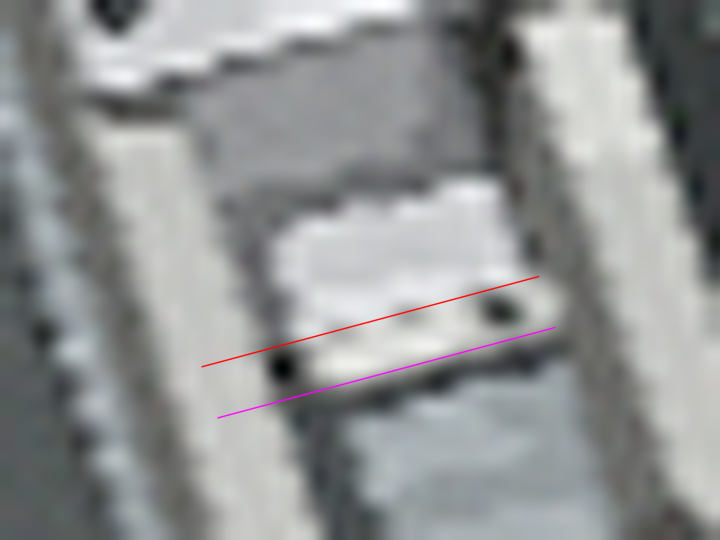

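```bash
python3 - <<'E'
from h import *
a=cv2.imread('pics/t8.png');b=cv2.imread('pics/t18.png')
o=np.hstack([cv2.resize(i[175:205,365:405],None,fx=9,fy=9,interpolation=cv2.INTER_CUBIC) for i in(a,b)])
cv2.imwrite('pics/cmp.png',o)
E
```

```text
(no output)
```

View pics/cmp.png

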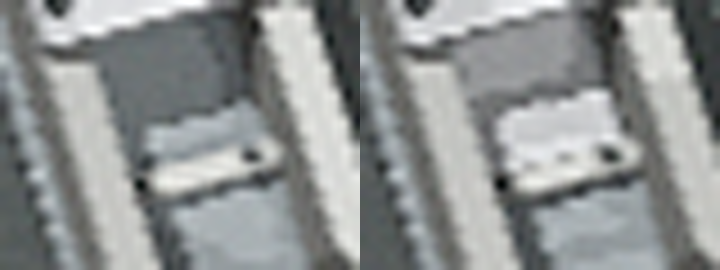

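Request:
drive_tool([
  [1,1.5,0.43,0,0,0,0],
  [1,3,0.79,0,0,0,0],
  [1,4.5,1.16,0,0,0,0],
  [1,5.8,1.47,0,0,0,0],
  [1,6.8,1.73,-0.5,0,0,0],
  [1,6.8,1.73,-1.5,0,0,0],
  [1,6.8,1.73,-2.4,0,0,0],
  [1,6.8,1.73,-2.9,0,0,0],
  [1,6.8,1.73,-2.9,0,0,0],
  [1,6.8,1.73,-2.9,0,0,0],
])

```text
t: 22.13
tool_pos: [0.5582, -0.2593, 0.0686]
orientation: [-3.118, -0.378, 0.003]
force: [0.7, -0.1, 0.6]
opening: 0.0007
```

```bash
python3 st.py
```

```text
t 22.1333 tcp [ 0.5582 -0.2593  0.0686] yaw_y -1.3294 z [-2.e-03  6.e-04 -1.e+00] q [-0.52  0.32  1.6  -0.    1.22  0.81] F [ 0.7 -0.1  0.6] op 0.0007
jig TCP x -51.3 y 1.1  tip z 43.6
```

Request:
drive_tool([
  [1,0,0,-0.15,0,0,0],
  [1,0,0,-0.3,0,0,0],
  [1,0,0,-0.38,0,0,0],
  [1,0,0,-0.38,0,0,0],
  [1,0,0,-0.38,0,0,0],
])

```text
t: 22.55
tool_pos: [0.5587, -0.2604, 0.0606]
orientation: [3.118, 0.377, 0.001]
force: [-0.2, -0.3, 0.0]
opening: 0.0003
```

```bash
python3 st.py
```

```text
t 22.55 tcp [ 0.5587 -0.2604  0.0606] yaw_y -1.3302 z [ 8.e-04 -1.e-03 -1.e+00] q [-0.52  0.33  1.61 -0.    1.21  0.81] F [-0.2 -0.3  0. ] op 0.0003
jig TCP x -51.1 y -0.0  tip z 35.6
```

Request:
drive_tool([
  [1,0,0,-0.08,0,0,0],
  [1,0,0,-0.12,0,0,0],
  [1,0,0,-0.15,0,0,0],
  [1,0,0,-0.15,0,0,0],
])

```text
t: 22.88
tool_pos: [0.5584, -0.26, 0.0561]
orientation: [3.118, 0.377, -0.0]
force: [-0.2, -0.0, -0.0]
opening: 0.0005
```

Request:
drive_tool([
  [1,0,0,-0.03,0,0,0],
  [1,0,0,-0.06,0,0,0],
  [1,0,0,-0.06,0,0,0],
])

```text
t: 23.13
tool_pos: [0.5587, -0.2602, 0.0553]
orientation: [3.118, 0.377, 0.0]
force: [-1.7, 0.4, 4.8]
opening: 0.0006
```

Request:
drive_tool([
  [1,0,0,0.3,0,0,0],
  [1,0,0,1,0,0,0],
  [1,0,0,2.4,0,0,0],
  [1,-1,-0.25,3.8,0,0,0],
  [1,-2.5,-0.6,5,0,0,0],
  [1,-4,-1,5,0,0,0],
  [1,-5.5,-1.3,5,0,0,0],
  [1,-7,-1.7,5,0,0,0],
  [1,-7,-1.7,5,0,0,0],
  [1,-7,-1.7,5,0,0,0],
  [1,-7,-1.7,5,0,0,0],
])

```text
t: 24.05
tool_pos: [0.384, -0.3029, 0.1806]
orientation: [3.117, 0.376, 0.002]
force: [0.8, 0.5, 0.9]
opening: 0.0006
```

```bash
python3 st.py;  python3 - <<'E'
from ov import *
c=shot('scene','s19')
c=shot('top','t19')
a=cv2.imread('pics/t8.png')
b=c['image'][:,:,::-1]
cv2.imwrite('pics/t19z.png',crop(c,365,175,405,205,18))
E
```

```text
t 24.05 tcp [ 0.384  -0.3029  0.1806] yaw_y -1.3309 z [ 0.0016 -0.0015 -1.    ] q [-0.77 -0.14  1.87  0.    1.41  0.56] F [0.8 0.5 0.9] op 0.0006
jig TCP x -230.9 y 0.2  tip z 155.6
```

View pics/s19.png

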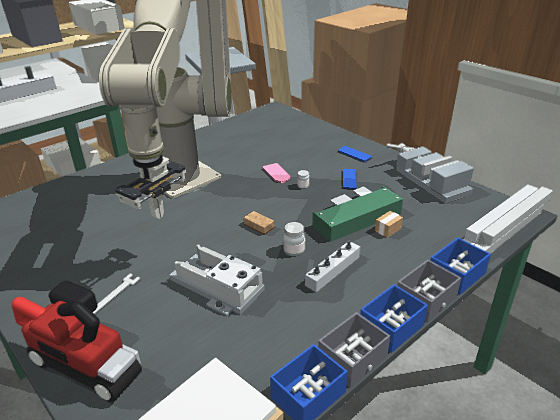

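View pics/t19z.png

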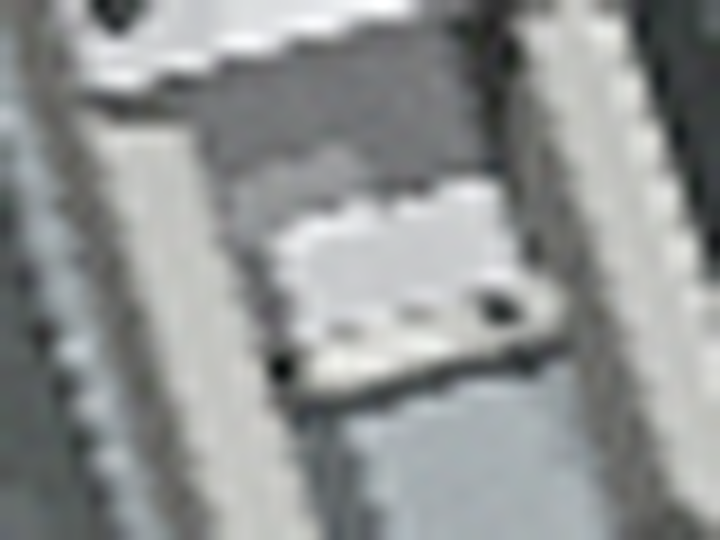

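```bash
python3 -c "
from plant import robot
print(robot.close_job())"
```

```text
the job is handed in; nothing more can be done
None
```

The clipped blank is loaded in the drill jig's nest, and I handed the job in at about 24 s; the interface gave no verdict. I drew it from its bay and set it down on the bench to regrip it by the tail. I then laid it nose on the lip at a 7° slope and pushed it by the tail with closed fingers until it dropped behind the lip.

**Last checks that passed:**
- **In the nest:** the top view shows the whole lip bar uncovered, with a thin gap between it and the blank's tail.
- **Lying flat:** a light fingertip touch near the tail met the blank at about 30 mm above the bench with 5 N. That matches a flat blank, which should be level with the lip.
- **Everything else:** by eye in the last pictures, the other two blanks are still in the rack and the loose items have not moved. The gripper is clear of everything.

**Not checked directly:** the nose end is under the bush plate, so I did not see it. I inferred its position from the tail, which lies behind the lip. During the push, one image reading suggested the tail had not yet tipped up. A shadow on the blank had misled it, and triangulating from both cameras settled it.

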